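# Lock off the carton labeller and clear its catch tray

### The arm

A 6-joint arm with a two-finger parallel gripper is mounted at the origin on the work surface. World frame = base frame: x ahead of the robot, y to its left, z up, the work surface at z = 0. Lengths are in mm, angles in rad, forces in N, time in s.
With the tool pointing down it reaches from about 250 to 850 mm from the base axis. Payload 12.5 kg.
Tool frame: the origin (TCP) lies at the very end of the fingers, on their centre line; the grasp point (between the pads) lies 19 mm behind it (manip.grip_point_offset is the distance from the TCP to the grasp point, in mm); z points along the fingers, y is the line along which they close (so a half turn about z gives the same grasp; the last joint's range is limited). The gripper opens to 93 mm and grips with 3 to 60 N. Pads are 15 mm wide; open, the fingers measure 128 mm over their backs; the gripper's body (75 mm by 188 mm) begins 65 mm behind the grasp point.
Start: joints at [1.167, 0.351, 1.652, -0, 1.139, -0.085], TCP at [172.353, 522.282, 197.033] pointing down, gripper open.
Joint ranges: [-2.75, 2.75], [-0.79, 2.1], [0.01, 2.65], [-1.57, 4.71], [0.07, 3.14], [-2.87, 2.87]. Speed limits (rad/s): [2.22, 2.22, 2.79, 3.14, 3.14, 3.14].

### API

Orientations are given as a unit quaternion [w, x, y, z].
In Python, from station import manip gives the robot as it stands.
- The arm moves only by the tool send_rows, never from a script. Its argument "deltas" is one flat list of numbers, 5 for each row, row after row: the finger opening in mm, from 0 to 93, then the shift along the tool's x, y, z each as a share of 0.025 m, from -1 to 1, then the turn about the tool's z as a share of 5 degrees, from -1 to 1. A call has 1 to 10 rows; each row shifts and turns the commanded pose from where the row before left it, along the tool's axes as they then stand; what a row does not reach is not made up. A row lasts 1/10 s, in which the tool goes at most 50 mm and 8.59 degrees, less where a joint would pass 70% of its speed; a pose out of reach is approached as far as the arm can. A call with a number of a shift or a turn outside -1 to 1 is refused whole. A call with a gripper value outside its range is refused whole. The fingers move at their own pace and stop on an object; "grip_force" is the grip in N (left out, the last holds). Time passes only in rows, so rows that do not move let the fingers close. It gives the time, the measured TCP pose, the force, the opening and the grip force at its end, in the units of the state.
- manip.sense(): the state, without advancing time (a new reading comes with each control period).
- manip.get_image(name): name is "scene" or "top"; returns a dict with "image" (420x560x3 uint8, blue, green, red), "mtx" (3x3 intrinsics, pixels), "extrinsics" (4x4, takes a point from camera to world coordinates). Camera axes: x right, y up, looking along -z (the intrinsics and any distortion apply to the point x, -y, -z); pixel columns grow to the right and rows downward; lengths in mm; the calibration is good to about 2 mm. A picture is of the moment at which its call begins. There is no depth.
- manip.job_done(): hands the job in; it is judged then, once.
The state is a dict: "time_s": time; "q": joint angles; "qvel": joint speeds; "effort": joint torques, N m; "position": TCP position; "orientation": TCP orientation; "ft_force": force on the tool from outside, world axes, zero at the start; "wrist_torque": the same for the moment, N m; "opening": finger opening in mm; "finger_force": force on a finger pad.
Only numpy, scipy, OpenCV 4.12 (cv2) and the standard library are available. Lean on these libraries where they do the work, as an engineer would, in place of code of your own. Each camera call takes 0.05 s, during which the arm holds its last target. There are 200 camera calls.

### The job

The labelling run is over. Take the labeller's key (the one with the thick rectangular bow) out of the key stand, push it fully home in the labeller's key switch and turn it anticlockwise to the stop at off before you touch any carton; then move every carton from the catch tray into the tote, lying flat with the label up, and put the key back fully down in a slot of the stand so that nobody can start the machine. Leave the other keys and the other things on the bench where they are.

Things in the scene. Friction and masses are not known exactly. Their poses are not given: they have to be found in the camera images.
- switch (a joint): the labeller's key switch: brass lock cylinder 39 mm across, vertical axis, at the corner of the control deck nearest the catch tray. 0 = off, a hard stop, slot along the labeller's x axis. Grows as it turns clockwise from above, to 1.4; found at 0.9 to 1.35 (run). Turning takes about 0.06 N m; it stays where left. Off: turn the key anticlockwise to the stop, past the key's play
- keyway (a point): centre of the mouth of the key switch's slot, on its axis, 104 mm above the table; turns with the cylinder; z up, x along the slot. Slot 18.4 x 7.4 mm, 28 mm deep, 2 mm 45-degree countersink. The deck round it is 18 mm lower; a stop button 128 mm above the table stands 105 mm away (labeller -y), the conveyor (153 mm above the table) 75 mm away (+x)
- key: the labeller's key: thick black rectangular bow. Origin at the blade's tip, z up, y along blade and bow. Blade 5 (x) x 16 (y) mm, z 0 to 26 (last 3 mm only 3 x 13.5); collar 27 mm across, z 26 to 32, lands on the lock face or stand when fully home; bow 10 (x) x 34 (y) mm, z 32 to 62. 36 to 59 g. Fits either way round; play in a slot 1.2 mm each side, 0.15 rad. Upright in a stand slot at the start
- key_tip (a point): tip of the key's blade, same as the key's origin
- labeller_corner (a point): corner, on the table, of the carton labelling machine, fixed, at the right: white base 360 (x) x 400 (y) x 85 mm, control deck along its front (-x), conveyor along y behind it, label head 260 mm high behind that, chute at its +y end into the catch tray. The corner is the one nearest the robot and the tray: the base runs +x and -y from it; z up
- tray (a point): centre of the floor of the catch tray, 30 mm above the table; axes as the labeller's. The tray is 226 (x) x 345 (y) mm, lip 12 mm high, 3 mm thick. The chute's foot hangs over its machine end (-y), 138 mm and more from the centre
- stand: key stand, a fixed white plastic block 40 (x) x 190 (y, the row of slots) x 40 mm with steel top; origin centre of its underside. Three equal slots (18.4 x 7.4 mm, long side along y, 30 mm deep, 2 mm countersink), 60 mm apart; each holds a key at the start
- key_round: another machine's key in the stand, thin steel disc bow 30 mm across; leave it. Origin at the tip of its blade
- key_tbar: another machine's key in the stand, steel T-bar handle 38 mm long; leave it. Origin at the tip of its blade
- tote: open grey plastic tote 300 (x) x 200 (y) x 85 mm outside, walls and floor 5 mm, loose on the table, about 0.6 to 1.0 kg; origin centre of its underside, z up. Cartons may lie side by side or two high in it
- palette_knife: palette knife lying on the table, 305 mm long, 18 mm high, bystander; origin near its middle on the underside
- jar: glass jar, 68 mm across, 100 mm high, bystander; origin centre of its foot
- cutter: steel ring cutter, 80 mm across, 45 mm high, bystander; origin centre of its foot
- spare_reel: spare label reel lying flat, 110 mm across, 50 mm high, bystander; origin centre of its underside
- slot0 (a point): centre of the mouth of slot 0 of the key stand, 40 mm above the table; y along the slot's long side, z up
- slot1 (a point): centre of the mouth of slot 1 of the key stand, 40 mm above the table; y along the slot's long side, z up
- slot2 (a point): centre of the mouth of slot 2 of the key stand, 40 mm above the table; y along the slot's long side, z up
- carton0: one of four to six identical finished cartons (absent ones read None), brown board, 50 (x) x 70 (y) x 36 mm (z up, label on top), 80 to 150 g, lying flat in the catch tray; origin centre of its underside
- carton1: one of four to six identical finished cartons (absent ones read None), brown board, 50 (x) x 70 (y) x 36 mm (z up, label on top), 80 to 150 g, lying flat in the catch tray; origin centre of its underside
- carton2: one of four to six identical finished cartons (absent ones read None), brown board, 50 (x) x 70 (y) x 36 mm (z up, label on top), 80 to 150 g, lying flat in the catch tray; origin centre of its underside
- carton3: one of four to six identical finished cartons (absent ones read None), brown board, 50 (x) x 70 (y) x 36 mm (z up, label on top), 80 to 150 g, lying flat in the catch tray; origin centre of its underside
- carton4: one of four to six identical finished cartons (absent ones read None), brown board, 50 (x) x 70 (y) x 36 mm (z up, label on top), 80 to 150 g, lying flat in the catch tray; origin centre of its underside
- carton5: one of four to six identical finished cartons (absent ones read None), brown board, 50 (x) x 70 (y) x 36 mm (z up, label on top), 80 to 150 g, lying flat in the catch tray; origin centre of its underside
There are look-alikes about, which are no part of the job. What is shaped like the carton1 but green or red is not meant. What is shaped like the key but purple is not meant.

How it is judged (in metres and radians):
On the way, in this order (a step that is already met when the one before it is completed fails the run):
1. the key is fully home in the key switch, which is still at run (z of key_tip in the frame of keyway below -0.022 m and horizontal distance between key_tip and keyway below 0.004 m and angle between key's own z axis and vertical below 0.15 rad and value of joint switch above 0.5 rad), for 0.2 s.
2. the switch is turned to off with the key fully home in it (z of key_tip in the frame of keyway below -0.022 m and horizontal distance between key_tip and keyway below 0.004 m and angle between key's own z axis and vertical below 0.15 rad and value of joint switch below 0.12 rad), for 0.2 s.
At the end, for the whole second after the job is handed in: the key switch is at off (below 0.15 rad); the key is upright, fully down (blade at least 20 mm in) in one of the stand's slots; every carton present lies in the tote, within its walls, below its rim and flat with the label up (within 0.2 rad); the tote stands flat on the table; all at rest (value of joint switch below 0.15 rad and ((z of key_tip in the frame of slot0 below -0.02 m and horizontal distance between key_tip and slot0 below 0.005 m) or (z of key_tip in the frame of slot1 below -0.02 m and horizontal distance between key_tip and slot1 below 0.005 m) or (z of key_tip in the frame of slot2 below -0.02 m and horizontal distance between key_tip and slot2 below 0.005 m)) and angle between each of key, carton0, carton1, carton2, carton3, carton4, carton5's own z axis and vertical below 0.2 rad and linear speed of each of key, carton0, carton1, carton2, carton3, carton4, carton5 below 0.03 m/s and angle between tote's own z axis and vertical below 0.1 rad and height (world z) of tote below 0.015 m and x of carton0 in the frame of tote between -0.145 and 0.145 m and y of carton0 in the frame of tote between -0.095 and 0.095 m and z of carton0 in the frame of tote between 0 and 0.05 m and x of carton1 in the frame of tote between -0.145 and 0.145 m and y of carton1 in the frame of tote between -0.095 and 0.095 m and z of carton1 in the frame of tote between 0 and 0.05 m and x of carton2 in the frame of tote between -0.145 and 0.145 m and y of carton2 in the frame of tote between -0.095 and 0.095 m and z of carton2 in the frame of tote between 0 and 0.05 m and x of carton3 in the frame of tote between -0.145 and 0.145 m and y of carton3 in the frame of tote between -0.095 and 0.095 m and z of carton3 in the frame of tote between 0 and 0.05 m and x of carton4 in the frame of tote between -0.145 and 0.145 m and y of carton4 in the frame of tote between -0.095 and 0.095 m and z of carton4 in the frame of tote between 0 and 0.05 m and x of carton5 in the frame of tote between -0.145 and 0.145 m and y of carton5 in the frame of tote between -0.095 and 0.095 m and z of carton5 in the frame of tote between 0 and 0.05 m); the robot touches nothing.
It fails at once if a carton is touched by the gripper while the switch is not off (value of joint switch above 0.2 rad and (contact force between the fingers and carton0 above 0.5 N or contact force between the fingers and carton1 above 0.5 N or contact force between the fingers and carton2 above 0.5 N or contact force between the fingers and carton3 above 0.5 N or contact force between the fingers and carton4 above 0.5 N or contact force between the fingers and carton5 above 0.5 N)).
It fails at once if another key or a bystander is moved by more than 30 mm (distance of any of key_round, key_tbar, palette_knife, jar, cutter, spare_reel from where it was at the start of the episode above 0.03 m).
Of carton0, carton1, carton2, carton3, carton4, carton5 only 4 to 6 are there at a start; the rules pass over those that are not, and their reading is None.
At some moment in a run one of carton0, carton1, carton2, carton3, carton4, carton5 may be knocked a few centimetres aside while the robot is not near it.
It also fails if it takes over 210 s, if anything falls off the work surface, if the arm or the gripper's body presses on something with over 40 N, if the wrist force passes 120 N, or if a joint passes its speed limit or range.

## Working session

There is one attempt and no reset: what is moved stays moved. The work goes in short steps, Python scripts to look and compute and a tool call to move; the robot and the scene stay as the last step left them, time stands still between calls to the robot, and variables do not carry over. Pictures are saved under pics/ and viewed, at most 14 in all, crops included, and the job is handed in when it is done.

Besides the shell and the picture viewer there is one more tool, called after "Emit:" as name(argument=value, ...) on one line, values as JSON. send_rows: Moves the arm, as the interface text tells. Shift numbers are shares of 0.025 m and turn numbers shares of 5 degrees, none past 1 either way. Its arguments: {"type":"object","properties":{"deltas":{"type":"array","items":{"type":"number"}},"grip_force":{"type":"number"}},"required":["deltas"]}

```bash
ls; mkdir -p pics; cat > h.py <<'E'
import numpy as np, cv2
from station import manip
def grab(n):
    d=manip.get_image(n); return d["image"].copy(),np.array(d["mtx"],float),np.array(d["extrinsics"],float)
def ray(px,K,E):
    u,v=px; d=np.array([(u-K[0,2])/K[0,0],-(v-K[1,2])/K[1,1],-1.0])
    return E[:3,3],E[:3,:3]@d
def onz(px,z,K,E):
    o,d=ray(px,K,E); return o+d*(z-o[2])/d[2]
def proj(p,K,E):
    c=E[:3,:3].T@(np.asarray(p,float)-E[:3,3]); c=np.array([c[0],-c[1],-c[2]]); q=K@c; return q[:2]/q[2]
def tri(r1,r2):
    (o1,d1),(o2,d2)=r1,r2; d1=d1/np.linalg.norm(d1); d2=d2/np.linalg.norm(d2)
    A=np.stack([d1,-d2],1); s=np.linalg.lstsq(A,o2-o1,rcond=None)[0]
    a=o1+s[0]*d1;b=o2+s[1]*d2; return (a+b)/2,np.linalg.norm(a-b)
E
python3 - <<'E'
from h import *
for n in("scene","top"):
    I,K,E=grab(n); cv2.imwrite(f"pics/{n}0.png",I); print(n,K.round(1).tolist(),E.round(3).tolist())
print(manip.sense())
E
```

```text
pics
scene [[481.6, 0.0, 282.2], [0.0, 481.6, 208.5], [0.0, 0.0, 1.0]] [[0.257, -0.731, 0.632, 1320.4], [0.966, 0.186, -0.177, -179.729], [0.012, 0.656, 0.755, 1000.281], [0.0, 0.0, 0.0, 1.0]]
top [[379.3, 0.0, 279.8], [0.0, 379.3, 211.4], [0.0, 0.0, 1.0]] [[0.022, 0.988, -0.155, 350.26], [-1.0, 0.021, -0.009, 31.372], [-0.006, 0.155, 0.988, 1362.474], [0.0, 0.0, 0.0, 1.0]]
{'time_s': 0.1, 'q': array([ 1.16741505e+00,  3.51193815e-01,  1.65234513e+00, -9.27291779e-06,
        1.13908701e+00, -8.46001191e-02]), 'qvel': array([ 0.00088059, -0.00293103, -0.00131501, -0.00176426, -0.00123186,
        0.00031881]), 'effort': array([ 2.11574275e-03, -4.98030281e+01, -2.85703182e+01,  7.01038213e-02,
        2.39597401e-02, -8.45548971e-05]), 'position': array([172.22592963, 521.99867435, 196.55468264]), 'orientation': array([-1.20725503e-04,  1.58714600e-01,  9.87324369e-01, -5.02365136e-04]), 'ft_force': array([-0.41258637,  1.09972164,  0.07242049]), 'wrist_torque': array([-0.00728451, -0.03178617,  0.02720356]), 'finger_force': 0.0, 'opening': 93.05569409769262}
```

View pics/scene0.png

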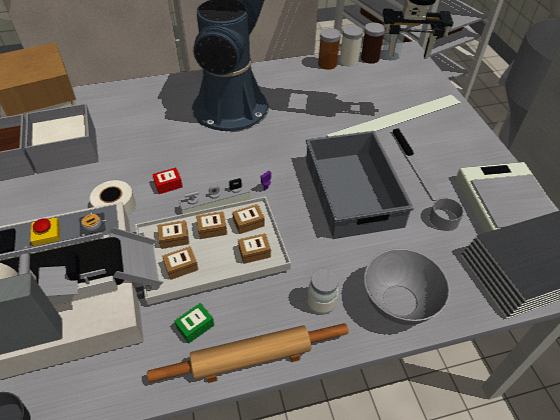

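View pics/top0.png

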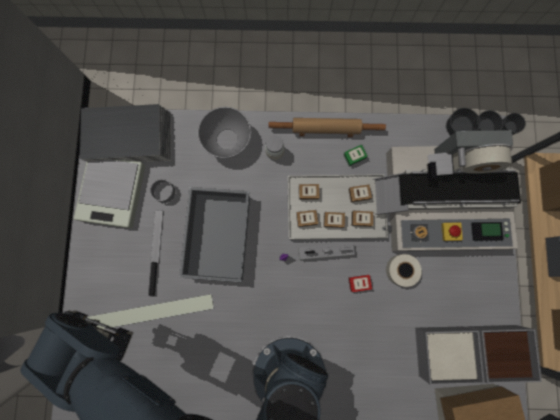

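The scene view shows 5 cartons in the tray (155–290, 205–275), the stand at about (183–245, 190), the switch at (92,222) and the tote at (357,180). In the top view the stand is at (300–355, 252), the switch at (420,233) and the tote at (217,235). I'll zoom in on the stand and switch next.

```bash
python3 - <<'E'
from h import *
S=cv2.imread("pics/scene0.png");T=cv2.imread("pics/top0.png")
a=cv2.resize(S[165:245,70:280],None,fx=3.8,fy=3.8,interpolation=cv2.INTER_CUBIC)
b=cv2.resize(T[205:275,270:445],None,fx=4.55,fy=4.2,interpolation=cv2.INTER_CUBIC)
w=max(a.shape[1],b.shape[1]); p=lambda x:cv2.copyMakeBorder(x,0,0,0,w-x.shape[1],cv2.BORDER_CONSTANT)
c=np.vstack([p(a),p(b)]);print(c.shape);cv2.imwrite("pics/z0.png",c[:600])
E
```

```text
(598, 798, 3)
```

View pics/z0.png

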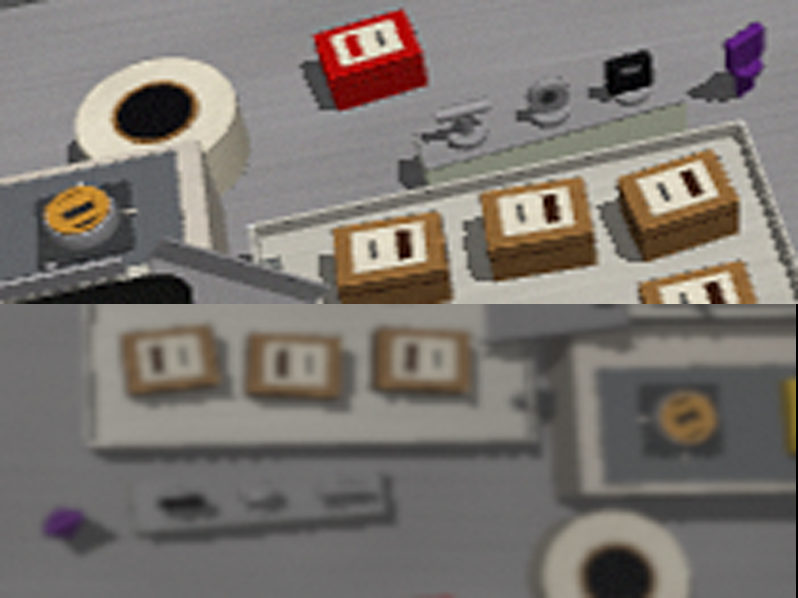

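The crop shows the black-bow key in the end slot (scene ≈(235,184), top ≈(310,252)), with the disc key and T-bar further along. The purple look-alike stands outside the stand. The switch's brass face is at scene (91,221), top (421,233). Next I'll measure these.

```bash
python3 - <<'E'
from h import *
S,Ks,Es=grab("scene");T,Kt,Et=grab("top")
def blob(I,box,f,lo=15):
    x0,y0,x1,y1=box; c=cv2.resize(I[y0:y1,x0:x1],None,fx=6,fy=6,interpolation=cv2.INTER_CUBIC)
    m=f(c,cv2.cvtColor(c,cv2.COLOR_BGR2HSV)).astype(np.uint8)
    n,l,s,ce=cv2.connectedComponentsWithStats(m); i=1+np.argmax(s[1:,4])
    mm=(l==i).astype(np.uint8); cn=max(cv2.findContours(mm,0,1)[0],key=cv2.contourArea)
    tr=lambda p:(np.asarray(p)+.5)/6-.5+[x0,y0]
    return tr(ce[i]),s[i,4]/36,tr(cn[:,0,:].astype(float))
blk=lambda c,h:h[...,2]<60
br=lambda c,h:(h[...,0]>8)&(h[...,0]<30)&(h[...,1]>110)
for nm,f,bs,bt in(("key",blk,(225,172,247,194),(303,242,319,260)),("brass",br,(78,208,106,236),(408,222,434,245))):
    a,A,ca=blob(S,bs,f);b,B,cb=blob(T,bt,f)
    if nm=="brass":
        # hull centre: ellipse
        ea=cv2.fitEllipse(cv2.convexHull(ca.astype(np.float32)));eb=cv2.fitEllipse(cv2.convexHull(cb.astype(np.float32)))
        print("ell",ea,eb); a=ea[0];b=eb[0]
        print("onz104",onz(a,104,Ks,Es),onz(b,104,Kt,Et))
    print(nm,a,A,b,B,tri(ray(a,Ks,Es),ray(b,Kt,Et)))
    if nm=="key":
        print(onz(a,61,Ks,Es),onz(b,61,Kt,Et))
        r=cv2.minAreaRect(cb.astype(np.float32));print(r)
        print("extent",ca.min(0),ca.max(0),cb.min(0),cb.max(0))
# min V values near key
print(T[246:258,303:318].max(2)); 
E
```

```text
key [234.79635212 183.95113587] 105.97222222222223 [310.01185531 252.15636899] 26.75 (array([415.87077499, -61.44476794,  59.59800533]), np.float64(2.555448428157654))
[417.53989221 -60.38152885  61.        ] [415.5578163  -62.60045623  61.        ]
((309.808349609375, 252.09164428710938), (3.40020751953125, 9.446450233459473), 85.60120391845703)
extent [228.75       178.08333333] [241.08333333 189.91666667] [305.08333333 250.25      ] [314.58333333 253.75      ]
ell ((89.78459930419922, 219.72544860839844), (12.084507942199707, 17.577442169189453), 72.56548309326172) ((421.0552978515625, 231.73257446289062), (10.590279579162598, 11.35478401184082), 96.00994873046875)
onz104 [ 490.61820138 -426.19679131  104.        ] [ 489.12435424 -427.54522446  104.        ]
brass (89.78459930419922, 219.72544860839844) 151.55555555555554 (421.0552978515625, 231.73257446289062) 86.30555555555556 (array([ 489.28219325, -427.22865159,  102.84930661]), np.float64(1.3879121412092397))
[[111 109 109 111 111 110 110 110 112 110 110 111 111 112 111]
 [113 113 113 113 113 112 110 110 112 111 113 112 112 111 111]
 [115 115 114 112 111 107 105 108 108 109 110 110 111 111 111]
 [116 115 111 108 109 109 105 103  99  97 100 104 109 111 111]
 [114 109 103  99  99  97  89  81  73  68  71  83 101 110 111]
 [111  98  77  63  61  58  52  48  43  38  42  60  89 105 109]
 [111  89  62  40  31  34  35  33  33  33  36  50  73  92 102]
 [111  95  73  52  43  45  47  46  47  49  52  55  66  75  84]
 [115 110  96  78  65  64  65  63  66  65  67  69  69  70  79]
 [114 113 109  96  83  79  78  75  72  74  79  82  79  80  87]
 [112 115 111 107 101  98  95  88  84  86  96 101  96  97 101]
 [112 114 111 110 106 106 104 100  98  98 100 101  98  98  98]]
```

```bash
python3 - <<'E'
from h import *
S,Ks,Es=grab("scene");T,Kt,Et=grab("top")
def rect(I,K,E,c,w,h,z,s):  # x up, -y right
    q=np.float32([[0,0],[w*s,0],[w*s,h*s],[0,h*s]])
    wp=[(c[0]+h/2,c[1]+w/2),(c[0]+h/2,c[1]-w/2),(c[0]-h/2,c[1]-w/2),(c[0]-h/2,c[1]+w/2)]
    p=np.float32([proj((x,y,z),K,E) for x,y in wp])
    return cv2.warpPerspective(I,cv2.getPerspectiveTransform(p,q),(int(w*s),int(h*s)),flags=cv2.INTER_CUBIC)
R=[]
for I,K,E in((S,Ks,Es),(T,Kt,Et)):
    R.append(np.hstack([rect(I,K,E,(415,-120),220,110,40,2.3),rect(I,K,E,(490,-427),56,56,104,4.518)[:253]]))
    b=rect(I,K,E,(490,-427),56,56,104,5); g=b.max(2).astype(float); yy,xx=np.mgrid[:280,:280]
    d=np.hypot(xx-140,yy-140)<55; th=np.percentile(g[d],50)*.62; m=d&(g<th)
    X=-(yy[m]-140)/5; Y=-(xx[m]-140)/5; P=np.stack([X,Y]); w,v=np.linalg.eigh(np.cov(P)); print(m.sum()/25,P.mean(1),np.sqrt(w*12),np.degrees(np.arctan2(v[1,1],v[0,1])))
cv2.imwrite("pics/r0.png",np.vstack([r[:, :759] for r in R]))
E
```

```text
Traceback (most recent call last):
ValueError: all the input array dimensions except for the concatenation axis must match exactly, but along dimension 0, the array at index 0 has size 252 and the array at index 1 has size 253
```

```bash
cat >> h.py <<'E'
def rect(I,K,E,c,w,h,z,s):  # plane z as seen from above: x up, -y right
    q=np.float32([[0,0],[w*s,0],[w*s,h*s],[0,h*s]])
    wp=[(c[0]+h/2,c[1]+w/2),(c[0]+h/2,c[1]-w/2),(c[0]-h/2,c[1]-w/2),(c[0]-h/2,c[1]+w/2)]
    p=np.float32([proj((x,y,z),K,E) for x,y in wp])
    return cv2.warpPerspective(I,cv2.getPerspectiveTransform(p,q),(int(w*s),int(h*s)),flags=cv2.INTER_CUBIC)
E
python3 - <<'E'
from h import *
S,Ks,Es=grab("scene");T,Kt,Et=grab("top")
R=[]
for I,K,E in((S,Ks,Es),(T,Kt,Et)):
    R.append(np.hstack([rect(I,K,E,(415,-120),220,110,40,2.4),rect(I,K,E,(490,-427),55,55,104,4.8)]))
    b=rect(I,K,E,(490,-427),56,56,104,5); g=b.max(2).astype(float); yy,xx=np.mgrid[:280,:280]
    d=np.hypot(xx-140,yy-140)<55; th=np.percentile(g[d],50)*.62; m=d&(g<th)
    X=-(yy[m]-140)/5; Y=-(xx[m]-140)/5; P=np.stack([X,Y]); w,v=np.linalg.eigh(np.cov(P)); print(m.sum()/25,P.mean(1),np.sqrt(w*12),np.degrees(np.arctan2(v[1,1],v[0,1])))
cv2.imwrite("pics/r0.png",np.vstack(R))
E
```

```text
118.8 [1.45872054 1.78545455] [ 6.44339328 18.16734766] 109.83363820438665
25.24 [0.29477021 0.81743265] [2.51868169 9.8916547 ] 113.92880797913391
```

View pics/r0.png

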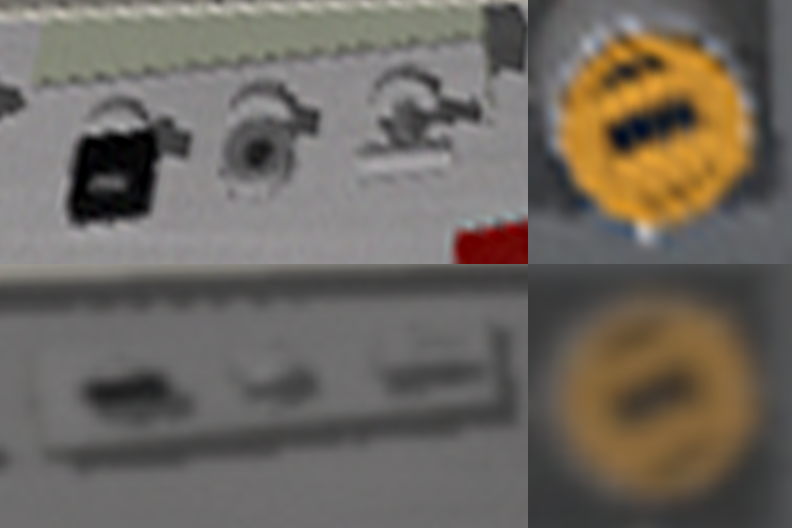

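The rectified patches give a slot direction of about 110° (−70°) in world and a stand yaw of about 5.2°. The views agree on the key-to-switch vector to 1 mm: key ≈(416.5,−61.5), switch ≈(490,−427). Now I'll turn the tool and approach.

Emit:
send_rows(deltas=[40,0,0,0,1,40,0,0,0,1,40,0,0,0,1,40,0,0,0,1,40,0,0,0,1,40,0,0,0,1,40,0,0,0,1,40,0,0,0,1,40,0,0,0,1,40,0,0,0,1], grip_force=20)

```text
time_s: 1.4
position: [172.3, 522.3, 197.0]
orientation: [-0.0, 0.563, 0.827, -0.0]
ft_force: [0.8, -0.2, -0.4]
opening: 40.5
finger_force: 0.0
```

Emit:
send_rows(deltas=[40,0,0,0,1,40,0,0,0,1,40,0,0,0,1,40,0,0,0,0.32,40,-0.9,0.3,0,0,40,-0.9,0.3,0,0,40,-0.9,0.3,0,0,40,-0.9,0.3,0,0,40,-0.9,0.3,0,0,40,-0.9,0.3,0,0])

```text
time_s: 2.4
position: [229.5, 391.0, 197.1]
orientation: [-0.0, 0.674, 0.739, 0.0]
ft_force: [-0.9, 0.3, -0.8]
opening: 39.9
finger_force: 0.0
```

Emit:
send_rows(deltas=[40,-0.9,0.3,0,0,40,-0.9,0.3,0,0,40,-0.9,0.3,0,0,40,-0.9,0.3,0,0,40,-0.9,0.3,0,0,40,-0.9,0.3,0,0,40,-0.9,0.3,0,0,40,-0.9,0.3,0,0,40,-0.9,0.3,0,0,40,-0.9,0.3,0,0])

```text
time_s: 3.4
position: [324.4, 173.6, 197.2]
orientation: [0.0, 0.674, 0.739, 0.0]
ft_force: [0.4, 0.4, 0.7]
opening: 39.9
finger_force: 0.0
```

```bash
cat >> h.py <<'E'
def pose():
    s=manip.sense(); w,x,y,z=s["orientation"]
    ty=np.array([2*(x*y-w*z),1-2*(x*x+z*z)]); return np.array(s["position"]),np.arctan2(ty[1],ty[0]),s
def go(t,yaw=None):
    """units still to go: turn, then tool x,y,z shares in the frame after the turn"""
    p,a,s=pose(); yaw=a if yaw is None else np.radians(yaw)
    turn=(a-yaw+np.pi/2)%np.pi-np.pi/2 if 0 else (a-yaw)
    d=np.array(t,float)-p; c,si=np.cos(yaw),np.sin(yaw)
    u=np.array([-si*d[0]+c*d[1],c*d[0]+si*d[1],-d[2]])/25
    print("at",p.round(1),"yaw",round(np.degrees(a),2),"t",round(s["time_s"],1),"open",round(s["opening"],1),"F",np.round(s["ft_force"],1),"tq",np.round(s["wrist_torque"],2),"| turn",round(np.degrees(turn)/5,2),"u",u.round(2))
E
python3 -c "
from h import *
go((416.5,-61.5,130),5.2)"
```

```text
at [324.4 173.6 197.2] yaw 5.22 t 3.4 open 39.9 F [0.4 0.4 0.7] tq [-0.06  0.03 -0.01] | turn 0.0 u [-9.7   2.82  2.69]
```

Emit:
send_rows(deltas=[40,-0.97,0.28,0,0,40,-0.97,0.28,0,0,40,-0.97,0.28,0,0,40,-0.97,0.28,0,0,40,-0.97,0.28,0,0,40,-0.97,0.28,0,0,40,-0.97,0.28,0,0,40,-0.97,0.28,0,0,40,-0.97,0.28,0,0,40,-0.97,0.28,0,0])

```text
time_s: 4.4
position: [415.8, -61.9, 197.1]
orientation: [0.0, 0.674, 0.739, 0.0]
ft_force: [-0.1, 0.4, 0.1]
opening: 40.2
finger_force: 0.0
```

Emit:
send_rows(deltas=[40,0,0,0.9,0,40,0,0,0.9,0,40,0,0,0.9,0,40,0,0,0,0])

```text
time_s: 4.8
position: [414.1, -60.5, 127.7]
orientation: [-0.002, 0.674, 0.738, -0.001]
ft_force: [0.1, 0.3, -0.4]
opening: 40.3
finger_force: 0.0
```

```bash
python3 - <<'E'
from h import *
go((416.5,-61.5,51),5.2)
S,Ks,Es=grab("scene");T,Kt,Et=grab("top")
a=cv2.resize(S[130:230,170:290],None,fx=5,fy=5,interpolation=cv2.INTER_CUBIC)
cv2.imwrite("pics/a1.png",a)
E
```

```text
at [414.1 -60.5 127.7] yaw 5.19 t 4.8 open 40.3 F [ 0.1  0.3 -0.4] tq [-0.07  0.05  0.01] | turn -0.0 u [-0.05  0.09  3.07]
```

View pics/a1.png

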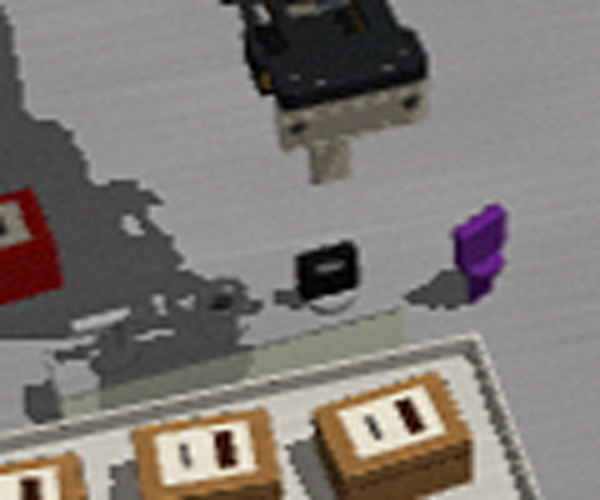

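The crop shows the fingers hovering over the black key (327,270), lined up with it along the row. Descend and grip.

Emit:
send_rows(deltas=[40,-0.05,0.09,0.6,0,40,0,0,0.6,0,40,0,0,0.6,0,40,0,0,0.6,0,40,0,0,0.5,0,40,0,0,0.15,0,40,0,0,0,0,40,0,0,0,0])

```text
time_s: 5.7
position: [418.6, -62.0, 54.2]
orientation: [0.001, 0.675, 0.738, 0.0]
ft_force: [0.4, -0.2, 0.5]
opening: 40.2
finger_force: 0.0
```

```bash
python3 -c "
from h import *
go((416.5,-61.5,51),5.2)"
```

```text
at [418.6 -62.   54.2] yaw 5.15 t 5.7 open 40.2 F [ 0.4 -0.2  0.5] tq [-0.08  0.06  0.  ] | turn -0.01 u [ 0.03 -0.08  0.13]
```

Emit:
send_rows(deltas=[40,0,-0.08,0.12,0,25,0,0,0,0,14,0,0,0,0,4,0,0,0,0,4,0,0,0,0,4,0,0,0,0,4,0,0,0,0], grip_force=15)

```text
time_s: 6.4
position: [415.9, -62.0, 50.3]
orientation: [0.0, 0.675, 0.738, 0.0]
ft_force: [-0.1, 0.1, 1.4]
opening: 9.4
finger_force: 15.0
```

```bash
python3 -c "
from h import *
go((416.5,-61.5,110),5.2)"
```

```text
at [415.9 -62.   50.3] yaw 5.13 t 6.4 open 9.4 F [-0.1  0.1  1.4] tq [-0.04  0.07  0.01] | turn -0.01 u [ 0.02  0.03 -2.39]
```

Gripped: opening 9.4, no side force. Lift, then carry to above the switch.

Emit:
send_rows(deltas=[4,0,0,0,0,4,0,0,-0.2,0,4,0,0,-0.4,0,4,0,0,-0.4,0,4,0,0,-0.6,0,4,0,0,-0.8,0,4,0,0,-0.9,0,4,0,0,-0.9,0,4,0,0,-0.9,0,4,0,0,-0.3,0], grip_force=40)

```text
time_s: 7.4
position: [416.7, -62.2, 187.9]
orientation: [0.002, 0.675, 0.738, 0.001]
ft_force: [0.5, 0.0, -1.1]
opening: 9.2
finger_force: 40.0
```

Emit:
send_rows(deltas=[4,0,0,0,-1,4,0,0,0,-1,4,0,0,0,-0.96,4,0,0,0,0])

```text
time_s: 7.8
position: [415.6, -62.0, 185.1]
orientation: [-0.0, 0.574, 0.819, -0.0]
ft_force: [0.3, 0.3, -0.1]
opening: 9.0
finger_force: 40.0
```

```bash
python3 -c "
from h import *
go((489.2,-427.3,180),20)"
```

```text
at [415.6 -62.  185.1] yaw 20.0 t 7.8 open 9.0 F [ 0.3  0.3 -0.1] tq [-0.11  0.04 -0.02] | turn -0.0 u [-14.74  -2.23   0.21]
```

Emit:
send_rows(deltas=[4,-0.4,-0.06,0,0,4,-0.9,-0.14,0,0,4,-0.9,-0.14,0,0,4,-0.9,-0.14,0,0,4,-0.9,-0.14,0,0,4,-0.9,-0.14,0,0,4,-0.9,-0.14,0,0,4,-0.9,-0.14,0,0,4,-0.9,-0.14,0,0,4,-0.9,-0.14,0,0])

```text
time_s: 8.8
position: [457.1, -274.7, 185.1]
orientation: [-0.0, 0.575, 0.818, -0.0]
ft_force: [-0.1, 0.2, -1.1]
opening: 8.8
finger_force: 40.0
```

Emit:
send_rows(deltas=[4,-0.9,-0.14,0,0,4,-0.9,-0.14,0,0,4,-0.9,-0.14,0,0,4,-0.9,-0.14,0,0,4,-0.9,-0.14,0,0,4,-0.9,-0.14,0,0,4,-0.6,-0.09,0,0,4,-0.24,0,0,0,4,0,0,0,0,4,0,0,0,0])

```text
time_s: 9.8
position: [488.4, -427.2, 185.1]
orientation: [-0.0, 0.574, 0.819, 0.0]
ft_force: [1.0, -0.6, -0.5]
opening: 9.5
finger_force: 40.0
```

```bash
python3 - <<'E'
from h import *
go((489.2,-427.3,160),20)
S,Ks,Es=grab("scene");T,Kt,Et=grab("top")
cv2.imwrite("pics/a2.png",cv2.resize(S[160:250,40:160],None,fx=6,fy=6,interpolation=cv2.INTER_CUBIC))
E
```

```text
at [ 488.4 -427.2  185.1] yaw 19.91 t 9.8 open 9.5 F [ 1.  -0.6 -0.5] tq [-0.02 -0.   -0.04] | turn -0.02 u [-0.01  0.03  1.  ]
```

View pics/a2.png

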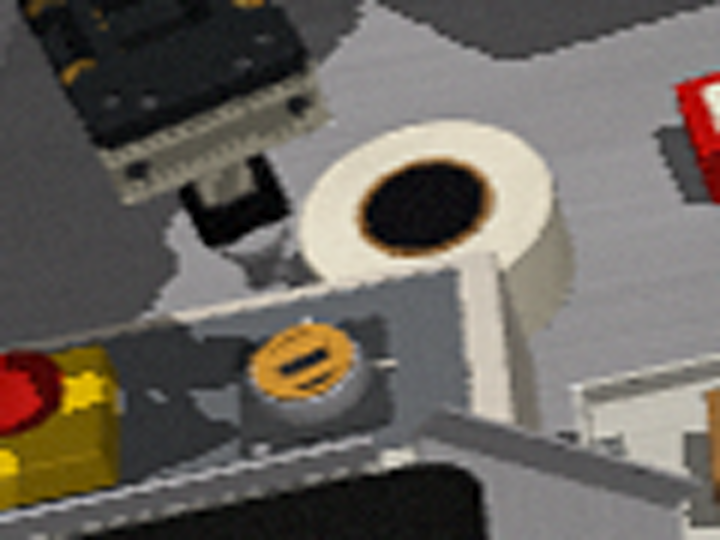

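The key hangs upright in the fingers with its blade at crop (278,265), above the slot (303,362). The slot direction parallels the bow. Descend gently.

Emit:
send_rows(deltas=[4,0,0.03,0.4,0,4,0,0,0.5,0,4,0,0,0.4,0,4,0,0,0.3,0,4,0,0,0.1,0,4,0,0,0,0])

```text
time_s: 10.5
position: [489.2, -427.3, 142.3]
orientation: [-0.0, 0.574, 0.819, 0.0]
ft_force: [-0.0, -0.3, -0.9]
opening: 8.9
finger_force: 40.0
```

Emit:
send_rows(deltas=[4,0,0,0.08,0,4,0,0,0.08,0,4,0,0,0.08,0,4,0,0,0.08,0,4,0,0,0,0])

```text
time_s: 11.0
position: [489.2, -427.3, 134.5]
orientation: [-0.0, 0.574, 0.819, 0.0]
ft_force: [-0.2, -0.9, -0.2]
opening: 9.0
finger_force: 40.0
```

```bash
python3 - <<'E'
from h import *
go((489.2,-427.3,114.3),20)
S,Ks,Es=grab("scene");T,Kt,Et=grab("top")
cv2.imwrite("pics/a3.png",cv2.resize(S[185:245,60:140],None,fx=7,fy=7,interpolation=cv2.INTER_CUBIC))
E
```

```text
at [ 489.2 -427.3  134.5] yaw 19.93 t 11.0 open 9.0 F [-0.2 -0.9 -0.2] tq [-0.08 -0.02  0.03] | turn -0.01 u [ 0.   -0.    0.81]
```

View pics/a3.png

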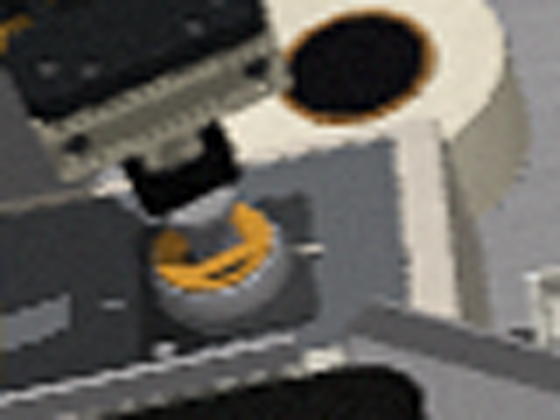

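The blade is about 6 mm into the slot with no force. Continue down to the collar.

Emit:
send_rows(deltas=[4,0,0,0.1,0,4,0,0,0.1,0,4,0,0,0.1,0,4,0,0,0.1,0,4,0,0,0.1,0,4,0,0,0,0])

```text
time_s: 11.7
position: [489.2, -427.2, 121.8]
orientation: [-0.0, 0.574, 0.819, 0.0]
ft_force: [-1.6, -0.6, -0.8]
opening: 9.0
finger_force: 40.0
```

Emit:
send_rows(deltas=[4,0,0,0.1,0,4,0,0,0.1,0,4,0,0,0.08,0,4,0,0,0.04,0,4,0,0,0,0,4,0,0,0,0])

```text
time_s: 12.3
position: [489.4, -427.4, 114.4]
orientation: [0.0, 0.574, 0.819, -0.0]
ft_force: [0.4, 0.8, 0.6]
opening: 9.3
finger_force: 40.0
```

```bash
python3 - <<'E'
from h import *
go((489.2,-427.3,114.3),20)
E
```

```text
at [ 489.4 -427.4  114.4] yaw 19.93 t 12.3 open 9.3 F [0.4 0.8 0.6] tq [-0.06  0.15  0.02] | turn -0.01 u [ 0.01 -0.    0.  ]
```

Emit:
send_rows(deltas=[4,0,0,0.03,0,4,0,0,0.02,0,4,0,0,0,0,4,0,0,0,0,4,0,0,0,0])

```text
time_s: 12.8
position: [489.5, -427.7, 114.2]
orientation: [0.001, 0.574, 0.819, -0.0]
ft_force: [-2.7, 2.1, 9.5]
opening: 9.1
finger_force: 40.0
```

```bash
python3 - <<'E'
from h import *
go((489.2,-427.3,114.3),20)
S,Ks,Es=grab("scene");T,Kt,Et=grab("top")
# labeller yaw: deck/base near edge in top view, lines near switch
g=cv2.cvtColor(T,cv2.COLOR_BGR2GRAY)
l=cv2.createLineSegmentDetector().detect(g[150:270,290:525])[0][:,0]+[290,150,290,150]
for a in l:
    if np.hypot(a[2]-a[0],a[3]-a[1])>25:
        z=85 if a[0]>392 else 42
        p=onz(a[:2],z,Kt,Et);q=onz(a[2:],z,Kt,Et);d=q-p
        print(a.round(0),p[:2].round(0),q[:2].round(0),"perp yaw",round((np.degrees(np.arctan2(d[1],d[0]))+45)%90-45,1))
E
```

```text
at [ 489.5 -427.7  114.2] yaw 19.94 t 12.8 open 9.1 F [-2.7  2.1  9.5] tq [0.29 0.6  0.01] | turn -0.01 u [ 0.02 -0.01 -0.  ]
[465. 165. 509. 160.] [ 726. -596.] [ 747. -748.] perp yaw 7.8
[469. 173. 514. 171.] [ 698. -608.] [ 709. -764.] perp yaw 4.2
[291. 238. 387. 237.] [464.   4.] [ 476. -331.] perp yaw 2.1
[400. 204. 398. 176.] [ 584. -366.] [ 685. -363.] perp yaw 1.8
[517. 173. 520. 199.] [ 702. -771.] [ 609. -774.] perp yaw 2.1
[499. 199. 472. 199.] [ 609. -705.] [ 607. -612.] perp yaw 1.3
[345. 243. 371. 269.] [ 450. -187.] [ 364. -275.] perp yaw -44.1
[379. 213. 415. 207.] [ 558. -306.] [ 583. -433.] perp yaw 11.0
[510. 219. 512. 246.] [ 540. -736.] [ 451. -738.] perp yaw 1.3
[402. 247. 400. 221.] [ 439. -369.] [ 528. -366.] perp yaw 2.2
[513. 211. 487. 211.] [ 568. -749.] [ 567. -660.] perp yaw 0.5
[377. 211. 374. 178.] [ 567. -297.] [ 685. -289.] perp yaw 3.6
[374. 177. 292. 178.] [ 690. -291.] [679.   3.] perp yaw 2.1
[388. 241. 291. 242.] [ 462. -335.] [450.   4.] perp yaw 2.0
[512. 255. 484. 255.] [ 419. -734.] [ 416. -642.] perp yaw 1.6
[517. 246. 513. 213.] [ 451. -754.] [ 561. -748.] perp yaw 3.1
[461. 189. 441. 208.] [ 643. -577.] [ 573. -504.] perp yaw 43.3
[451. 206. 425. 233.] [ 581. -540.] [ 488. -449.] perp yaw -44.6
[309. 174. 337. 176.] [693. -59.] [ 691. -157.] perp yaw -1.4
```

Home: the collar presses with 9.5 N. The labeller yaw is ≈2°, so the switch is at about 1.25 rad. Turn anticlockwise.

Emit:
send_rows(deltas=[4,0,0,-0.01,-0.5,4,0,0,0,-0.7,4,0,0,0,-0.7,4,0,0,0,-0.7,4,0,0,0,-0.7,4,0,0,0,-0.7,4,0,0,0,-0.7,4,0,0,0,-0.7,4,0,0,0,-0.7,4,0,0,0,-0.7], grip_force=55)

```text
time_s: 13.9
position: [489.9, -427.8, 114.3]
orientation: [0.001, 0.308, 0.951, -0.0]
ft_force: [-0.4, 1.2, 7.2]
opening: 8.8
finger_force: 55.0
```

```bash
python3 - <<'E'
from h import *
go((489.2,-427.3,114.3),100)
E
```

```text
at [ 489.9 -427.8  114.3] yaw 54.07 t 13.9 open 8.8 F [-0.4  1.2  7.2] tq [ 0.18  0.01 -0.14] | turn -9.19 u [ 0.02  0.02 -0.  ]
```

Emit:
send_rows(deltas=[4,0,0,0,-0.7,4,0,0,0,-0.7,4,0,0,0,-0.7,4,0,0,0,-0.7,4,0,0,0,-0.7,4,0,0,0,-0.7,4,0,0,0,-0.7,4,0,0,0,-0.7,4,0,0,0,-0.7,4,0,0,0,-0.7])

```text
time_s: 14.9
position: [490.0, -427.3, 114.3]
orientation: [0.001, 0.008, 1.0, -0.0]
ft_force: [0.4, 2.6, 6.6]
opening: 9.0
finger_force: 55.0
```

```bash
python3 - <<'E'
from h import *
go((489.2,-427.3,114.3),100)
E
```

```text
at [ 490.  -427.3  114.3] yaw 89.07 t 14.9 open 9.0 F [0.4 2.6 6.6] tq [ 0.69 -0.09 -0.06] | turn -2.19 u [ 0.03  0.   -0.  ]
```

Emit:
send_rows(deltas=[4,0,0,0,-0.4,4,0,0,0,-0.3,4,0,0,0,-0.3,4,0,0,0,0])

```text
time_s: 15.3
position: [489.9, -427.2, 114.2]
orientation: [0.001, -0.035, 0.999, -0.0]
ft_force: [0.2, 3.2, 7.6]
opening: 8.8
finger_force: 55.0
```

```bash
python3 - <<'E'
from h import *
go((489.2,-427.3,114.3),100)
E
```

```text
at [ 489.9 -427.2  114.2] yaw 93.98 t 15.3 open 8.8 F [0.2 3.2 7.6] tq [ 0.7  -0.04 -0.06] | turn -1.2 u [ 0.03  0.   -0.  ]
```

Turning torque still −0.06, so not at the stop yet. Continue in small steps.

Emit:
send_rows(deltas=[4,0,0,0,-0.4,4,0,0,0,-0.4,4,0,0,0,-0.2,4,0,0,0,0])

```text
time_s: 15.7
position: [489.9, -427.1, 114.2]
orientation: [0.001, -0.078, 0.997, -0.0]
ft_force: [0.1, 3.6, 8.3]
opening: 9.2
finger_force: 55.0
```

```bash
python3 -c "
from h import *
go((489.2,-427.3,114.3),100)"
```

```text
at [ 489.9 -427.1  114.2] yaw 98.97 t 15.7 open 9.2 F [0.1 3.6 8.3] tq [ 0.75 -0.05 -0.1 ] | turn -0.21 u [ 0.03 -0.   -0.  ]
```

Emit:
send_rows(deltas=[4,0,0,0,-0.3,4,0,0,0,-0.2,4,0,0,0,0])

```text
time_s: 16.0
position: [489.9, -427.1, 114.2]
orientation: [0.001, -0.1, 0.995, -0.0]
ft_force: [0.6, 3.8, 7.5]
opening: 8.7
finger_force: 55.0
```

```bash
python3 -c "
from h import *
go((489.2,-427.3,114.3),100)"
```

```text
at [ 489.9 -427.1  114.2] yaw 101.47 t 16.0 open 8.7 F [0.6 3.8 7.5] tq [ 0.78  0.02 -0.05] | turn 0.29 u [ 0.03 -0.   -0.  ]
```

Emit:
send_rows(deltas=[4,0,0,0,-0.2,4,0,0,0,-0.2,4,0,0,0,0])

```text
time_s: 16.3
position: [489.9, -427.1, 114.3]
orientation: [0.001, -0.117, 0.993, -0.0]
ft_force: [0.9, 3.1, 7.9]
opening: 8.6
finger_force: 55.1
```

```bash
python3 -c "
from h import *
go((489.2,-427.3,114.3),100)"
```

```text
at [ 489.9 -427.1  114.3] yaw 103.46 t 16.3 open 8.6 F [0.9 3.1 7.9] tq [ 0.75  0.01 -0.12] | turn 0.69 u [ 0.03 -0.   -0.  ]
```

Emit:
send_rows(deltas=[4,0,0,0,-0.2,4,0,0,0,-0.2,4,0,0,0,0])

```text
time_s: 16.6
position: [489.9, -427.2, 114.3]
orientation: [0.001, -0.134, 0.991, -0.0]
ft_force: [-0.3, 3.4, 8.0]
opening: 8.5
finger_force: 55.3
```

```bash
python3 - <<'E'
from h import *
go((489.2,-427.3,114.3),100)
S,Ks,Es=grab("scene");T,Kt,Et=grab("top")
cv2.imwrite("pics/a4.png",cv2.resize(S[185:245,60:140],None,fx=7,fy=7,interpolation=cv2.INTER_CUBIC))
E
```

```text
at [ 489.9 -427.2  114.3] yaw 105.45 t 16.6 open 8.5 F [-0.3  3.4  8. ] tq [ 0.71  0.04 -0.2 ] | turn 1.09 u [ 0.03 -0.   -0.  ]
```

View pics/a4.png

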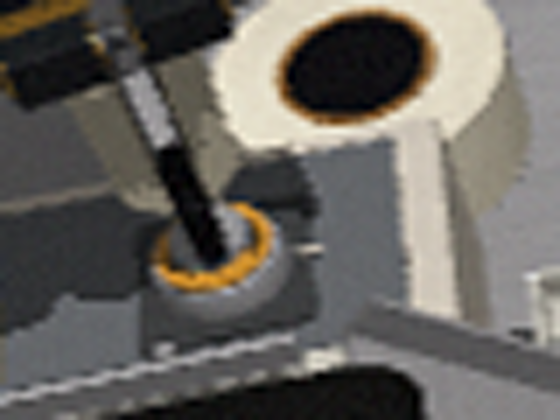

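The image shows the bow now edge-on along labeller x, still seated. Torque is rising (−0.12, −0.20), which suggests the stop; one more step to confirm.

Emit:
send_rows(deltas=[4,0,0,0,-0.3,4,0,0,0,-0.2,4,0,0,0,0,4,0,0,0,0])

```text
time_s: 17.1
position: [489.9, -427.1, 114.3]
orientation: [0.001, -0.156, 0.988, -0.0]
ft_force: [-0.2, 3.8, 7.6]
opening: 8.7
finger_force: 55.7
```

```bash
python3 -c "
from h import *
go((489.2,-427.3,114.3),100)"
```

```text
at [ 489.9 -427.1  114.3] yaw 107.9 t 17.1 open 8.7 F [-0.2  3.8  7.6] tq [ 0.74  0.1  -0.31] | turn 1.58 u [ 0.03 -0.   -0.  ]
```

The torque is −0.31, so this is the stop. Back off into the play and withdraw.

Emit:
send_rows(deltas=[4,0,0,0,0.8,4,0,0,0,0.8,4,0,0,0,0.8,4,0,0,-0.02,0,4,0,0,0,0,4,0,0,0,0], grip_force=40)

```text
time_s: 17.7
position: [489.8, -427.6, 114.3]
orientation: [0.001, -0.052, 0.999, -0.0]
ft_force: [0.7, 0.2, 6.3]
opening: 9.3
finger_force: 40.0
```

```bash
python3 -c "
from h import *
go((489.2,-427.3,185),95)"
```

```text
at [ 489.8 -427.6  114.3] yaw 96.0 t 17.7 open 9.3 F [0.7 0.2 6.3] tq [ 0.16 -0.29  0.01] | turn 0.2 u [ 0.02  0.01 -2.83]
```

Emit:
send_rows(deltas=[4,0,0,-0.1,0,4,0,0,-0.2,0,4,0,0,-0.2,0,4,0,0,-0.2,0,4,0,0,-0.3,0,4,0,0,-0.3,0,4,0,0,-0.5,0,4,0,0,-0.5,0,4,0,0,-0.5,0,4,0,0,0,0])

```text
time_s: 18.7
position: [490.0, -428.0, 186.3]
orientation: [0.001, -0.052, 0.999, -0.001]
ft_force: [0.6, -0.5, -0.2]
opening: 9.1
finger_force: 40.0
```

```bash
python3 - <<'E'
from h import *
go((489.2,-427.3,185),95)
S,Ks,Es=grab("scene");T,Kt,Et=grab("top")
cv2.imwrite("pics/a5.png",cv2.resize(S[160:245,40:150],None,fx=7,fy=7,interpolation=cv2.INTER_CUBIC))
I,K,E=S,Ks,Es
b=rect(I,K,E,(490.6,-426.2),56,56,104,5); g=b.max(2).astype(float); yy,xx=np.mgrid[:280,:280]
d=np.hypot(xx-140,yy-140)<55; th=np.percentile(g[d],50)*.62; m=d&(g<th)
P=np.stack([-(yy[m]-140)/5,-(xx[m]-140)/5]); w,v=np.linalg.eigh(np.cov(P)); print(m.sum()/25,P.mean(1),np.sqrt(w*12),np.degrees(np.arctan2(v[1,1],v[0,1])))
E
```

```text
at [ 490.  -428.   186.3] yaw 95.94 t 18.7 open 9.1 F [ 0.6 -0.5 -0.2] tq [ 0.03 -0.01  0.02] | turn 0.19 u [0.03 0.03 0.05]
120.84 [0.69566369 0.74458788] [ 7.09014955 16.73929173] -178.5568283677305
```

View pics/a5.png

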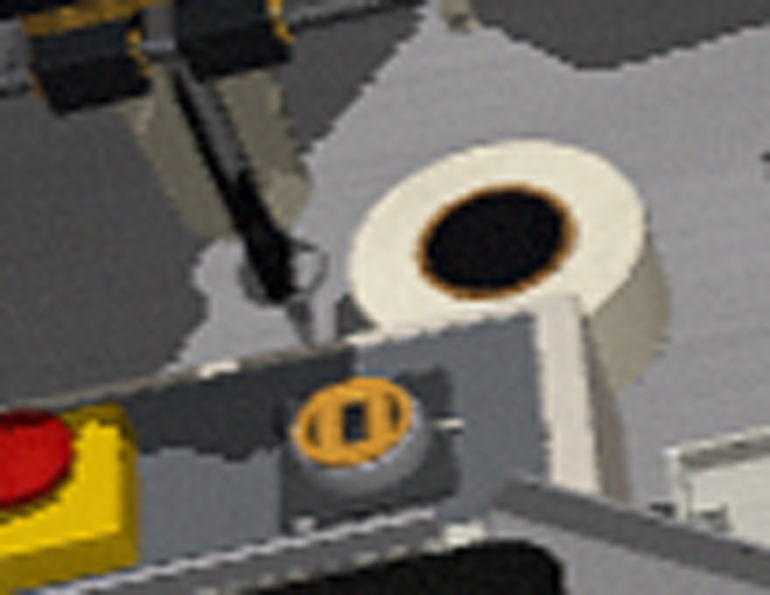

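The slot now lies along labeller x (181°, labeller yaw ≈2°), so the switch is off, and the key is out and held. Carry it back to its slot.

Emit:
send_rows(deltas=[4,0,0,0,1,4,0,0,0,1,4,0,0,0,1,4,0,0,0,1,4,0,0,0,1,4,0,0,0,1,4,0,0,0,1,4,0,0,0,1,4,0,0,0,1,4,0,0,0,1])

```text
time_s: 19.8
position: [489.0, -427.1, 182.9]
orientation: [-0.001, 0.377, 0.926, 0.0]
ft_force: [0.0, 1.1, -0.6]
opening: 9.2
finger_force: 40.0
```

Emit:
send_rows(deltas=[4,0,0,0,1,4,0,0,0,1,4,0,0,0,1,4,0,0,0,1,4,0,0,0,1,4,0,0,0,1,4,0,0,0,1,4,0,0,0,1,4,0,0,0,0.15,4,0,0,0,0])

```text
time_s: 20.8
position: [489.2, -427.2, 183.2]
orientation: [-0.0, 0.674, 0.739, 0.0]
ft_force: [0.8, 0.2, -1.5]
opening: 9.1
finger_force: 40.0
```

```bash
python3 -c "
from h import *
go((415.9,-62,185),5.2)"
```

```text
at [ 489.2 -427.2  183.2] yaw 5.29 t 20.8 open 9.1 F [ 0.8  0.2 -1.5] tq [-0.09  0.09  0.06] | turn 0.02 u [14.81 -1.59 -0.07]
```

Emit:
send_rows(deltas=[4,0.5,-0.05,0,0,4,0.9,-0.1,0,0,4,0.9,-0.1,0,0,4,0.9,-0.1,0,0,4,0.9,-0.1,0,0,4,0.9,-0.1,0,0,4,0.9,-0.1,0,0,4,0.9,-0.1,0,0,4,0.9,-0.1,0,0,4,0.9,-0.1,0,0])

```text
time_s: 21.8
position: [445.5, -213.8, 183.7]
orientation: [-0.0, 0.674, 0.739, 0.0]
ft_force: [0.2, 0.1, 0.5]
opening: 9.2
finger_force: 40.0
```

Emit:
send_rows(deltas=[4,0.9,-0.1,0,0,4,0.9,-0.1,0,0,4,0.9,-0.1,0,0,4,0.9,-0.1,0,0,4,0.9,-0.1,0,0,4,0.9,-0.1,0,0,4,0.6,-0.04,0,0,4,0.2,0,0,0,4,0,0,0,0,4,0,0,0,0])

```text
time_s: 22.8
position: [416.3, -62.8, 183.8]
orientation: [0.0, 0.674, 0.739, 0.0]
ft_force: [-0.7, -0.7, -0.5]
opening: 9.2
finger_force: 40.0
```

```bash
python3 -c "
from h import *
go((415.9,-62,90),5.2)"
```

```text
at [416.3 -62.8 183.8] yaw 5.21 t 22.8 open 9.2 F [-0.7 -0.7 -0.5] tq [-0.1   0.03  0.  ] | turn 0.0 u [ 0.03 -0.01  3.75]
```

Emit:
send_rows(deltas=[4,0.03,0,0.6,0,4,0,0,0.8,0,4,0,0,0.8,0,4,0,0,0.8,0,4,0,0,0.6,0,4,0,0,0.3,0,4,0,0,0.15,0,4,0,0,0,0,4,0,0,0,0])

```text
time_s: 23.7
position: [416.6, -61.9, 83.1]
orientation: [0.0, 0.674, 0.738, 0.0]
ft_force: [-0.6, 0.4, -0.5]
opening: 8.8
finger_force: 40.0
```

```bash
python3 -c "
from h import *
go((415.9,-62,50.3),5.2)"
```

```text
at [416.6 -61.9  83.1] yaw 5.18 t 23.7 open 8.8 F [-0.6  0.4 -0.5] tq [-0.04 -0.03  0.01] | turn -0.0 u [-0.   -0.03  1.31]
```

Emit:
send_rows(deltas=[4,0,-0.03,0.1,0,4,0,0,0.1,0,4,0,0,0.1,0,4,0,0,0.1,0,4,0,0,0.1,0,4,0,0,0.1,0,4,0,0,0,0])

```text
time_s: 24.4
position: [415.3, -61.7, 67.2]
orientation: [-0.0, 0.674, 0.738, -0.0]
ft_force: [-0.5, 0.4, -0.7]
opening: 9.0
finger_force: 40.0
```

```bash
python3 -c "
from h import *
go((415.9,-62,50.3),5.2)"
```

```text
at [415.3 -61.7  67.2] yaw 5.18 t 24.4 open 9.0 F [-0.5  0.4 -0.7] tq [-0.06  0.02  0.01] | turn -0.0 u [-0.01  0.02  0.68]
```

Emit:
send_rows(deltas=[4,0,0,0.1,0,4,0,0,0.1,0,4,0,0,0.1,0,4,0,0,0.1,0,4,0,0,0.1,0,4,0,0,0.1,0,4,0,0,0,0])

```text
time_s: 25.1
position: [415.3, -61.7, 52.2]
orientation: [-0.0, 0.674, 0.738, -0.0]
ft_force: [-0.4, 0.1, -0.3]
opening: 8.9
finger_force: 40.0
```

```bash
python3 -c "
from h import *
go((415.9,-62,50.3),5.2)"
```

```text
at [415.3 -61.7  52.2] yaw 5.18 t 25.1 open 8.9 F [-0.4  0.1 -0.3] tq [-0.1   0.02 -0.02] | turn -0.0 u [-0.01  0.02  0.08]
```

Emit:
send_rows(deltas=[4,0,0,0.06,0,4,0,0,0,0,20,0,0,0,0,34,0,0,0,0,34,0,0,0,0,34,0,0,-0.5,0,34,0,0,-1,0,34,0,0,-1,0,34,0,0,-1,0,34,0,0,-1,0])

```text
time_s: 26.1
position: [415.3, -61.8, 164.7]
orientation: [0.0, 0.674, 0.738, 0.0]
ft_force: [-0.2, 0.0, -0.1]
opening: 34.1
finger_force: 0.0
```

Emit:
send_rows(deltas=[80,1,-1,-1,0,80,1,-1,0,0,80,1,-1,0,0,80,1,-1,0,0,80,1,0,0,0,80,0,0,0,0])

```text
time_s: 26.7
position: [304.0, 55.2, 188.8]
orientation: [0.0, 0.674, 0.739, 0.0]
ft_force: [0.4, 0.4, -0.1]
opening: 76.7
finger_force: 0.0
```

```bash
cat >> h.py <<'E'
def cartons(I,K,E,z=66):
    """white labels on brown tops -> label centre and long-axis yaw on plane z, for blobs ringed by brown"""
    I=cv2.resize(I,None,fx=4,fy=4,interpolation=cv2.INTER_CUBIC)
    h=cv2.cvtColor(I,cv2.COLOR_BGR2HSV)
    br=((h[...,0]>5)&(h[...,0]<22)&(h[...,1]>100)&(h[...,2]>45)).astype(np.uint8)
    br=cv2.morphologyEx(br,cv2.MORPH_OPEN,np.ones((3,3)))
    out=[]
    cs,hi=cv2.findContours(br,cv2.RETR_CCOMP,cv2.CHAIN_APPROX_NONE)
    for c,hh in zip(cs,hi[0]):
        if hh[3]<0: continue
        a=cv2.contourArea(c)/16
        if a<25: continue
        c=cv2.convexHull(c)[:,0]; w=np.array([onz((p+.5)/4-.5,z,K,E)[:2] for p in c])
        (cx,cy),(l,b),an=cv2.minAreaRect(w.astype(np.float32))
        if l<b: an+=90; l,b=b,l
        px=proj((cx,cy,z),K,E)
        out.append((cx,cy,(an+90)%180-90,l,b,*px))
    return np.array(out)
E
python3 - <<'E'
from h import *
np.set_printoptions(suppress=True,precision=1)
go((415.9,-62,50.3),5.2)
S,Ks,Es=grab("scene");T,Kt,Et=grab("top")
A=cartons(S,Ks,Es);B=cartons(T,Kt,Et);print(A);print(B)
for a in A:
    if len(B):
        b=B[np.argmin(np.hypot(*(B[:,:2]-a[:2]).T))]; print(tri(ray(a[5:],Ks,Es),ray(b[5:],Kt,Et)))
cv2.imwrite("pics/a6.png",np.vstack([S[130:300,110:420],T[160:330,170:480]]))
E
```

```text
at [304.   55.2 188.8] yaw 5.32 t 26.7 open 76.7 F [ 0.4  0.4 -0.1] tq [-0.1  0.   0.1] | turn 0.02 u [-5.1  4.   5.5]
[[ 627.5 -235.6  -80.8   49.2   37.2  178.7  258. ]
 [ 537.7 -241.9   88.2   49.4   37.4  171.8  229.6]
 [ 531.1 -144.5   88.    49.6   37.6  210.5  220.1]
 [ 603.6  -49.   -89.    49.9   37.5  254.   234.7]
 [ 534.4  -49.6  -82.    49.7   37.4  247.8  214. ]
 [ 377.4 -384.6   75.8   50.4   50.   110.2  193.8]]
[[ 499.7 -555.8  -88.8   35.3   34.4  454.5  230.6]]
(array([ 552.2, -374.8,  105.3]), np.float64(323.6198123646309))
(array([ 532.1, -362.3,  169.6]), np.float64(285.63735709544494))
(array([ 550. , -299.7,  239.1]), np.float64(359.1021607955811))
(array([ 589.5, -249.7,  274.2]), np.float64(456.9749615576349))
(array([ 571.6, -246. ,  303.1]), np.float64(426.8268216952697))
(array([ 491.7, -416.5,  216.9]), np.float64(131.64636860687028))
```

View pics/a6.png

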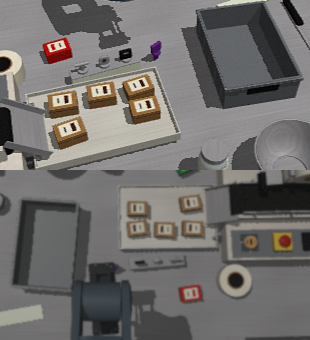

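The scene view shows 5 cartons with labels up; the one now at scene (254,235) was nudged. The key sits black in the stand at crop (125,54), and the purple one is outside it. The top threshold found nothing useful, so next I'll cross-check carton height from the top view and measure the tote rim.

```bash
python3 - <<'E'
from h import *
np.set_printoptions(suppress=True,precision=1)
S,Ks,Es=grab("scene");T,Kt,Et=grab("top")
A=cartons(S,Ks,Es)[:5]
for a in A:
    u=proj((a[0],a[1],66),Kt,Et).round().astype(int); w=9
    c=cv2.resize(T[u[1]-w:u[1]+w+1,u[0]-w:u[0]+w+1],None,fx=6,fy=6,interpolation=cv2.INTER_CUBIC)
    h=cv2.cvtColor(c,cv2.COLOR_BGR2HSV); m=((h[...,1]>70)&(h[...,0]<25)).astype(np.uint8)
    cn=max(cv2.findContours(m,0,2)[0],key=cv2.contourArea); (cx,cy),sz,an=cv2.minAreaRect(cn)
    b=((cx+.5)/6-.5+u[0]-w,(cy+.5)/6-.5+u[1]-w)
    print(tri(ray(a[5:],Ks,Es),ray(b,Kt,Et)),onz(b,66,Kt,Et)[:2],np.array(sz)/6)
for n,I,K,E,r in(("s",S,Ks,Es,(295,120,420,245)),("t",T,Kt,Et,(175,180,260,290))):
    x0,y0,x1,y1=r
    l=cv2.createLineSegmentDetector().detect(cv2.cvtColor(I[y0:y1,x0:x1],cv2.COLOR_BGR2GRAY))[0][:,0]+[x0,y0,x0,y0]
    for a in l:
        if np.hypot(a[2]-a[0],a[3]-a[1])>28:
            p=onz(a[:2],85,K,E);q=onz(a[2:],85,K,E);d=q-p
            print(n,a.round(0),p[:2],q[:2],"yaw",(np.degrees(np.arctan2(d[1],d[0]))+45)%90-45)
E
```

```text
(array([ 624.9, -235.3,   62.5]), np.float64(1.1351973540801938)) [ 624.2 -234.1] [14.8 20.6]
(array([ 536.1, -242.9,   64.4]), np.float64(1.8648744028486615)) [ 535.7 -243.4] [19.3 14.7]
(array([ 529.6, -144.2,   64.2]), np.float64(0.5218497739165775)) [ 529.4 -143.7] [18.8 15. ]
(array([601.9, -49.4,  64. ]), np.float64(1.2232130429535377)) [601.4 -49.9] [18.8 14.5]
(array([533.2, -49.9,  64.7]), np.float64(1.0039516043828227)) [532.9 -50.3] [14.9 20.1]
s [307. 140. 372. 131.] [317.6 172.4] [325.7 369.6] yaw -2.3335689043071284
s [398. 128. 414. 152.] [332.1 449.7] [442.7 448.1] yaw -0.792772487527202
s [372. 131. 404. 120.] [327.6 367.5] [304.5 482.1] yaw 11.42528741510614
s [404. 227. 333. 239.] [685.8 309.4] [676.  128.9] yaw -3.076418582155142
s [405. 156. 391. 132.] [452.5 417.5] [346.  421.1] yaw -1.9140264039454564
s [369. 120. 327. 134.] [279.4 379.4] [307.  236.6] yaw 10.943049109001393
s [309. 215. 295. 172.] [591.1  94. ] [436.8 102.2] yaw -3.0179800754771975
s [373. 133. 412. 209.] [334.7 369.2] [635.6 353.6] yaw -2.9749816163811857
s [336. 221. 411. 209.] [625.1 153.6]
[... 471 characters left out ...]
3.0523551215680698
t [181. 273. 191. 191.] [334.6 366. ] [616.1 351.4] yaw -2.9576238460385866
t [192. 189. 246. 192.] [622.8 348.9] [614.4 162.8] yaw -2.6077443434767815
t [244. 202. 208. 199.] [580.7 165.1] [588.  290.8] yaw -3.2981897413778825
t [205. 201. 197. 274.] [582.4 299.9] [332.7 312.5] yaw -2.885262986445582
t [239. 286. 194. 282.] [298.  171.3] [306.6 321.1] yaw -3.2790888604450856
t [241. 268. 248. 199.] [355.7 167.8] [589.9 154.3] yaw -3.2967411545678758
t [258. 222. 255. 268.] [512.8 115.9] [356.9 122.5] yaw -2.4247892656012198
t [196. 278. 239. 282.] [319.4 318. ] [311.7 172.1] yaw -3.003062720196695
t [196. 196. 188. 271.] [598.9 332.9] [343.8 345.9] yaw -2.9136027904311845
```

Carton tops triangulate to z≈64 (66 expected, within calibration). The tote centre is ≈(468.5,260), yaw −3°; the outer length and width check at about 300 × 200. The carton at (602.5,−49.5) is only 19 mm from its neighbour, so I'll grip it across its 70 mm side first.

Emit:
send_rows(deltas=[82,0,0,0,-1,82,0,0,0,-1,82,0,0,0,-1,82,0,0,0,-1,82,0,0,0,-1,82,0,0,0,-1,82,0,0,0,-1,82,0,0,0,-1,82,0,0,0,-1,82,0,0,0,-1], grip_force=20)

```text
time_s: 27.9
position: [304.9, 52.9, 188.4]
orientation: [-0.0, 0.298, 0.955, -0.0]
ft_force: [0.4, -0.2, 0.4]
opening: 81.6
finger_force: 0.0
```

Emit:
send_rows(deltas=[82,0,0,0,-1,82,0,0,0,-1,82,0,0,0,-1,82,0,0,0,-1,82,0,0,0,-1,82,0,0,0,-1,82,0,0,0,-1,82,0,0,0,-0.15,82,0,0,0,0])

```text
time_s: 28.8
position: [304.7, 53.2, 188.4]
orientation: [-0.0, -0.007, 1.0, -0.0]
ft_force: [0.1, -0.6, -0.3]
opening: 81.8
finger_force: 0.0
```

Emit:
send_rows(deltas=[82,-0.5,-0.2,0,0,82,-1,-0.4,0,0,82,-1,-0.4,0,0,82,-1,-0.4,0,0,82,-1,-0.4,0,0,82,-1,-0.4,0,0,82,-1,-0.4,0,0,82,-1,-0.3,0,0,82,-1,-0.3,0,0,82,-1,-0.3,0,0])

```text
time_s: 29.8
position: [545.2, -31.1, 188.0]
orientation: [-0.0, -0.007, 1.0, -0.0]
ft_force: [-0.8, 1.1, 1.1]
opening: 81.9
finger_force: 0.0
```

Emit:
send_rows(deltas=[82,-1,-0.4,0.3,0,82,-1,-0.4,0.7,0,82,-0.37,0,0.8,0,82,0,0,0.7,0,82,0,0,0.2,0,82,0,0,0,0])

```text
time_s: 30.4
position: [603.0, -49.4, 120.2]
orientation: [-0.001, -0.008, 1.0, 0.0]
ft_force: [-0.0, -0.1, 0.5]
opening: 81.9
finger_force: 0.0
```

```bash
python3 -c "
from h import *
go((602.5,-49.5,47),91)"
```

```text
at [603.  -49.4 120.2] yaw 90.88 t 30.4 open 81.9 F [-0.  -0.1  0.5] tq [ 0.01  0.01 -0.04] | turn -0.02 u [ 0.02 -0.    2.93]
```

Emit:
send_rows(deltas=[82,0,0,0.7,0,82,0,0,0.8,0,82,0,0,0.7,0,82,0,0,0.5,0,82,0,0,0.23,0,82,0,0,0,0,82,0,0,0,0])

```text
time_s: 31.1
position: [603.6, -49.1, 48.6]
orientation: [0.001, -0.008, 1.0, -0.0]
ft_force: [0.3, -0.8, -0.1]
opening: 82.3
finger_force: 0.0
```

Emit:
send_rows(deltas=[60,0,0,0,0,60,0,0,0,0,60,0,0,0,0,60,0,0,0,0,60,0,0,-0.3,0,60,0,0,-0.8,0,60,0,0,-1,0,60,0,0,-1,0,60,0,0,-1,0,60,0,0,-0.5,0])

```text
time_s: 32.1
position: [603.9, -49.1, 165.5]
orientation: [0.002, -0.008, 1.0, -0.0]
ft_force: [-0.8, 0.7, -0.9]
opening: 60.0
finger_force: 0.0
```

```bash
python3 -c "
from h import *
go((468.5,260,150),87)"
```

```text
at [603.9 -49.1 165.5] yaw 90.94 t 32.1 open 60.0 F [-0.8  0.7 -0.9] tq [0.06 0.   0.05] | turn 0.79 u [ 6.05 12.06  0.62]
```

The grasp failed (opening 60, no force). Look again.

```bash
python3 - <<'E'
from h import *
np.set_printoptions(suppress=True,precision=1)
S,Ks,Es=grab("scene");T,Kt,Et=grab("top")
print(cartons(S,Ks,Es))
cv2.imwrite("pics/a7.png",np.vstack([cv2.resize(S[170:290,130:310],None,fx=3,fy=3),cv2.resize(T[165:245,280:460],None,fx=3,fy=3)]))
E
```

```text
[[ 627.4 -235.7  -80.4   49.2   37.5  178.7  258. ]
 [ 537.8 -242.    88.    49.3   37.4  171.8  229.6]
 [ 531.4 -144.4   88.1   49.7   37.2  210.6  220.2]
 [ 603.4  -49.2  -88.8   49.6   37.8  253.9  234.7]
 [ 534.5  -49.6  -81.6   49.8   37.6  247.8  214. ]
 [ 377.4 -384.7  -14.2   50.    49.8  110.2  193.8]]
```

View pics/a7.png

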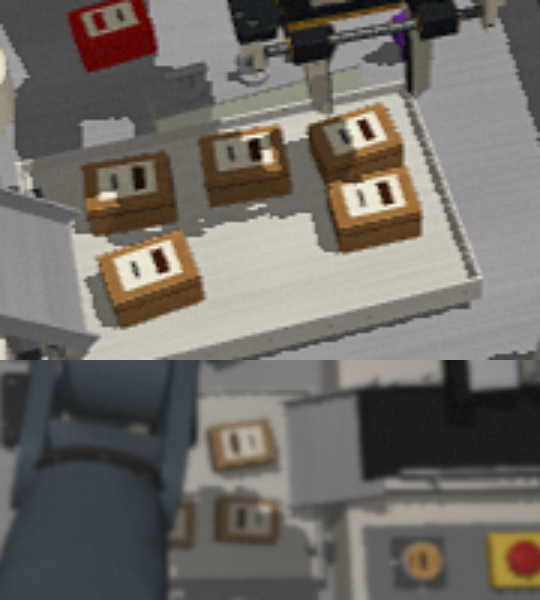

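The image shows nothing disturbed: the carton is still at crop (375,210), next to the lip and its neighbour. The hold at the tips was probably too shallow. I'll close on it again, check, and drag it away from the lip in −y before a deeper grasp.

Emit:
send_rows(deltas=[80,0,0,1,0,80,0,0,1,0,80,0,0,1,0,80,0,0,0.8,0,80,0,0,0.5,0,80,0,0,0.3,0,80,0,0,0.2,0,80,0,0,0,0,80,0,0,0,0], grip_force=30)

```text
time_s: 33.1
position: [603.5, -49.0, 43.4]
orientation: [0.0, -0.008, 1.0, -0.0]
ft_force: [-0.1, -0.6, 0.9]
opening: 80.1
finger_force: 0.0
```

Emit:
send_rows(deltas=[60,0,0,0,0,60,0,0,0,0,60,0,0,0,0,60,0,0,0,0,60,0,0,0,0,60,0,0,0,0])

```text
time_s: 33.7
position: [603.4, -49.0, 43.3]
orientation: [0.0, -0.008, 1.0, -0.0]
ft_force: [-1.1, -0.6, 5.7]
opening: 68.2
finger_force: 30.0
```

```bash
python3 -c "
from h import *
go((603,-49.2,44),91)"
```

```text
at [603.4 -49.   43.3] yaw 90.93 t 33.7 open 68.2 F [-1.1 -0.6  5.7] tq [0.03 0.14 0.05] | turn -0.01 u [ 0.02 -0.01 -0.03]
```

Gripped now (68.2 mm, 30 N). Firm up and lift gently.

Emit:
send_rows(deltas=[55,0,0,0,0,55,0,0,0,0,55,0,0,-0.1,0,55,0,0,-0.1,0,55,0,0,-0.2,0,55,0,0,-0.3,0,55,0,0,-0.4,0,55,0,0,0,0], grip_force=45)

```text
time_s: 34.5
position: [604.0, -49.1, 72.1]
orientation: [0.001, -0.008, 1.0, -0.0]
ft_force: [0.0, -0.2, -0.7]
opening: 54.8
finger_force: 0.0
```

```bash
python3 -c "
from h import *
go((603,-49.2,150),91)"
```

```text
at [604.  -49.1  72.1] yaw 90.94 t 34.5 open 54.8 F [ 0.  -0.2 -0.7] tq [ 0.04 -0.   -0.  ] | turn -0.01 u [ 0.04 -0.   -3.12]
```

It slipped again, so the hold is too shallow. Now drag it 30 mm in −y, then re-grip deeper.

Emit:
send_rows(deltas=[80,0,0,0,0,80,0,0,0,0,80,0,0,0,0,80,0,0,0,0,80,0,0,0.5,0,80,0,0,0.4,0,80,0,0,0.24,0,80,0,0,0,0], grip_force=20)

```text
time_s: 35.3
position: [602.3, -48.9, 40.3]
orientation: [-0.001, -0.008, 1.0, 0.0]
ft_force: [-0.1, 0.4, 0.1]
opening: 80.3
finger_force: 0.0
```

Emit:
send_rows(deltas=[60,0,0,0,0,60,0,0,0,0,60,0,0,0,0,60,0,0,0,0,60,0,-0.3,0,0,60,0,-0.3,0,0,60,0,-0.3,0,0,60,0,-0.3,0,0,60,0,0,0,0])

```text
time_s: 36.2
position: [603.7, -80.4, 42.0]
orientation: [0.0, -0.008, 1.0, -0.0]
ft_force: [0.0, -2.4, 2.0]
opening: 69.3
finger_force: 20.0
```

```bash
python3 -c "
from h import *
go((603,-79.2,34),91)"
```

```text
at [603.7 -80.4  42. ] yaw 90.88 t 36.2 open 69.3 F [ 0.  -2.4  2. ] tq [-0.28  0.01  0.03] | turn -0.02 u [0.03 0.05 0.32]
```

Emit:
send_rows(deltas=[80,0,0,0,0,80,0,0,0,0,80,0,0,0.15,0,80,0,0,0.17,0,80,0,0,0,0,55,0,0,0,0,55,0,0,0,0,55,0,0,0,0,55,0,0,0,0,55,0,0,0,0], grip_force=30)

```text
time_s: 37.2
position: [603.6, -79.0, 33.8]
orientation: [0.0, -0.008, 1.0, -0.0]
ft_force: [-0.1, -0.1, -1.0]
opening: 69.8
finger_force: 30.0
```

Emit:
send_rows(deltas=[55,0,0,0,0,55,0,0,-0.1,0,55,0,0,-0.3,0,55,0,0,-0.4,0,55,0,0,-0.8,0,55,0,0,-1,0,55,0,0,-1,0,55,0,0,-1,0,55,0,0,0,0])

```text
time_s: 38.1
position: [605.4, -79.3, 153.0]
orientation: [0.003, -0.008, 1.0, -0.001]
ft_force: [-0.6, 0.3, -1.1]
opening: 69.9
finger_force: 30.0
```

```bash
python3 -c "
from h import *
go((468.5,260,150),87)"
```

```text
at [605.4 -79.3 153. ] yaw 90.94 t 38.1 open 69.9 F [-0.6  0.3 -1.1] tq [ 0.01 -0.   -0.01] | turn 0.79 u [ 6.18 13.27  0.12]
```

Held. Carry to the tote centre.

Emit:
send_rows(deltas=[55,0,0,0,0.79,55,0.2,0.4,0,0,55,0.4,0.9,0,0,55,0.45,1,0,0,55,0.45,1,0,0,55,0.45,1,0,0,55,0.45,1,0,0,55,0.45,1,0,0,55,0.45,1,0,0,55,0.45,1,0,0])

```text
time_s: 39.1
position: [519.5, 134.6, 148.3]
orientation: [-0.0, 0.025, 1.0, -0.0]
ft_force: [-0.2, -0.5, -0.7]
opening: 69.9
finger_force: 30.0
```

Emit:
send_rows(deltas=[55,0.45,1,0,0,55,0.45,1,0,0,55,0.45,1,0,0,55,0.45,1,0,0,55,0.45,0.9,0,0,55,0.4,0.8,0,0,55,0.23,0.27,0,0,55,0,0,0,0,55,0,0,0,0])

```text
time_s: 40.0
position: [456.7, 285.4, 148.6]
orientation: [-0.0, 0.026, 1.0, -0.0]
ft_force: [-0.5, -0.0, -1.1]
opening: 69.4
finger_force: 30.0
```

```bash
python3 - <<'E'
from h import *
go((468.5,260,11),87)
S,Ks,Es=grab("scene");T,Kt,Et=grab("top")
cv2.imwrite("pics/a8.png",cv2.resize(S[80:260,270:450],None,fx=3,fy=3))
E
```

```text
at [456.7 285.4 148.6] yaw 87.02 t 40.0 open 69.4 F [-0.5 -0.  -1.1] tq [ 0.   -0.02 -0.01] | turn 0.0 u [-0.52 -0.99  5.5 ]
```

View pics/a8.png

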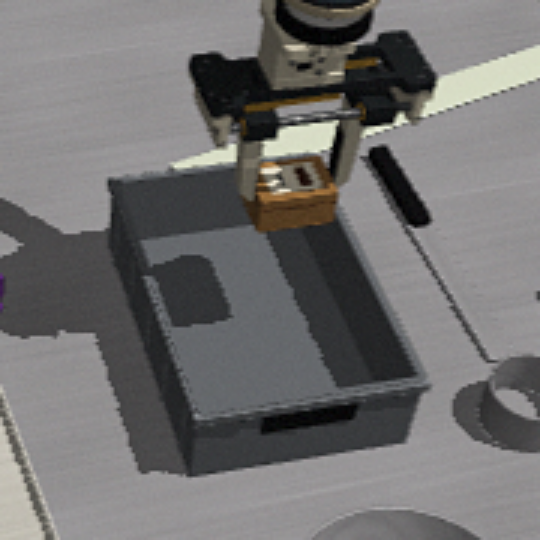

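The image shows the carton held level over the tote, 25 mm too far in +y. Correct, lower and release.

Emit:
send_rows(deltas=[55,-0.52,-0.99,0,0,55,0,0,0.8,0,55,0,0,1,0,55,0,0,1,0,55,0,0,1,0,55,0,0,0.8,0,55,0,0,0.5,0,55,0,0,0.2,0,55,0,0,0.1,0,55,0,0,0,0])

```text
time_s: 41.1
position: [468.9, 260.6, 14.2]
orientation: [0.0, 0.026, 1.0, 0.0]
ft_force: [-0.7, -0.4, -0.5]
opening: 69.4
finger_force: 30.0
```

```bash
python3 - <<'E'
from h import *
go((468.5,260,10),87)
E
```

```text
at [468.9 260.6  14.2] yaw 86.97 t 41.1 open 69.4 F [-0.7 -0.4 -0.5] tq [-0.02  0.04  0.02] | turn -0.01 u [ 0.01 -0.03  0.17]
```

Emit:
send_rows(deltas=[55,0,0,0.15,0,55,0,0,0,0,78,0,0,0,0,78,0,0,0,0,78,0,0,-0.3,0,78,0,0,-1,0,78,0,0,-1,0,78,0,0,-1,0,78,0,0,-1,0,78,0,0,-1,0])

```text
time_s: 42.1
position: [468.4, 260.6, 144.3]
orientation: [0.0, 0.026, 1.0, 0.0]
ft_force: [-0.5, -0.3, 0.1]
opening: 78.1
finger_force: 0.0
```

Emit:
send_rows(deltas=[74,0,0,-1,1,74,0,0,0,1,74,0,0,0,1,74,0,0,0,1,74,0,0,0,1,74,0,0,0,1,74,0,0,0,1,74,0,0,0,1,74,0,0,0,1,74,0,0,0,1])

```text
time_s: 43.1
position: [468.5, 260.6, 168.2]
orientation: [0.0, 0.448, 0.894, 0.0]
ft_force: [0.4, 0.5, -0.0]
opening: 74.1
finger_force: 0.0
```

Emit:
send_rows(deltas=[74,0,0,0,1,74,0,0,0,1,74,0,0,0,1,74,0,0,0,1,74,0,0,0,1,74,0,0,0,0.7,74,0,0,0,0])

```text
time_s: 43.8
position: [468.5, 260.6, 168.2]
orientation: [0.0, 0.653, 0.757, 0.0]
ft_force: [-1.0, 0.5, -0.8]
opening: 73.7
finger_force: 0.0
```

```bash
python3 - <<'E'
from h import *
np.set_printoptions(suppress=True,precision=1)
S,Ks,Es=grab("scene")
print(cartons(S,Ks,Es)); print(cartons(S,Ks,Es,41))
go((533.5,-49.8,110),8)
E
```

```text
[[ 627.4 -235.7  -80.4   49.2   37.2  178.7  258. ]
 [ 537.7 -242.    87.6   49.3   37.5  171.8  229.6]
 [ 531.1 -144.5   88.1   49.6   37.7  210.5  220.1]
 [ 534.5  -49.6  -81.9   49.7   37.4  247.8  214. ]
 [ 377.5 -384.4  -14.2   50.    50.   110.3  193.8]
 [ 491.4  250.    86.7   49.1   37.3  352.7  181.5]]
[[ 608.9 -237.2  -80.4   50.5   38.2  178.7  258. ]
 [ 516.8 -243.6   87.6   50.7   38.5  171.8  229.6]
 [ 510.  -143.6   88.1   50.9   38.7  210.5  220.1]
 [ 513.4  -46.1  -81.9   51.    38.4  247.8  214. ]
 [ 352.2 -389.9  -14.2   51.4   51.3  110.3  193.8]
 [ 469.2  261.5   86.7   50.4   38.3  352.7  181.5]]
at [468.5 260.6 168.1] yaw 8.57 t 43.9 open 74.1 F [-0.2  0.5  0.7] tq [-0.1  0.   0.1] | turn 0.11 u [-12.7   0.8   2.3]
```

Placed at (469,261), flat. Next is the carton at (533.5,−49.8).

Emit:
send_rows(deltas=[74,-0.7,0.1,0,0,74,-1,0.1,0,0,74,-1,0.1,0,0,74,-1,0.1,0,0,74,-1,0.1,0,0,74,-1,0.1,0,0,74,-1,0.1,0,0,74,-1,0.1,0,0,74,-1,0,0,0,74,-1,0,0,0], grip_force=30)

```text
time_s: 44.85
position: [524.2, 22.7, 167.8]
orientation: [0.0, 0.652, 0.758, 0.0]
ft_force: [1.0, -0.4, -0.0]
opening: 74.0
finger_force: 0.0
```

Emit:
send_rows(deltas=[74,-1,0,0.3,0,74,-1,0,0.6,0,74,-1,0,0.8,0,74,0,0,0.6,0,74,0,0,0,0,74,0,0,0,0])

```text
time_s: 45.45
position: [535.2, -50.3, 110.6]
orientation: [0.0, 0.652, 0.758, 0.0]
ft_force: [-0.7, 0.9, 0.4]
opening: 74.0
finger_force: 0.0
```

```bash
python3 - <<'E'
from h import *
go((533.5,-49.8,35),8)
E
```

```text
at [535.2 -50.3 110.6] yaw 8.55 t 45.5 open 74.0 F [-0.7  0.9  0.4] tq [-0.09  0.07 -0.03] | turn 0.11 u [ 0.03 -0.07  3.02]
```

Emit:
send_rows(deltas=[74,0,-0.06,0.7,0,74,0,0,0.8,0,74,0,0,0.8,0,74,0,0,0.5,0,74,0,0,0.2,0,74,0,0,0,0,38,0,0,0,0,38,0,0,0,0,38,0,0,0,0,38,0,0,0,0])

```text
time_s: 46.45
position: [533.9, -50.7, 35.5]
orientation: [0.0, 0.653, 0.757, 0.0]
ft_force: [-1.6, -0.2, 3.5]
opening: 49.1
finger_force: 30.0
```

Emit:
send_rows(deltas=[38,0,0,0,0,38,0,0,0,0,38,0,0,-0.2,0,38,0,0,-0.6,0,38,0,0,-1,0,38,0,0,-1,0,38,0,0,-1,0.8,38,0,0,-1,0.8,38,0,0,0,0.7,38,0,0,0,0])

```text
time_s: 47.45
position: [533.7, -50.7, 155.7]
orientation: [0.0, 0.726, 0.688, 0.0]
ft_force: [0.1, 0.1, -1.6]
opening: 49.5
finger_force: 30.0
```

```bash
python3 - <<'E'
from h import *
go((560.8,300.2,150),-3)
E
```

```text
at [533.7 -50.7 155.7] yaw -3.07 t 47.5 open 49.5 F [ 0.1  0.1 -1.6] tq [-0.13  0.15  0.  ] | turn -0.01 u [14.07  0.35  0.23]
```

Emit:
send_rows(deltas=[38,0.6,0,0,0,38,1,0.05,0,0,38,1,0.05,0,0,38,1,0.05,0,0,38,1,0.05,0,0,38,1,0.05,0,0,38,1,0.05,0,0,38,1,0.05,0,0,38,1,0,0,0,38,1,0,0,0])

```text
time_s: 48.45
position: [554.1, 190.5, 154.2]
orientation: [-0.0, 0.725, 0.689, -0.001]
ft_force: [0.5, -0.2, -1.0]
opening: 49.5
finger_force: 30.0
```

Emit:
send_rows(deltas=[38,1,0,0,0,38,1,0,0,0,38,1,0,0,0,38,1,0,0,0,38,0.47,0,0,0,38,0,0,0,0,38,0,0,0,0])

```text
time_s: 49.15
position: [560.5, 299.6, 154.6]
orientation: [-0.0, 0.725, 0.689, -0.001]
ft_force: [0.1, 0.0, -0.9]
opening: 49.6
finger_force: 30.0
```

```bash
python3 - <<'E'
from h import *
go((560.8,300.2,10.5),-3)
E
```

```text
at [560.5 299.6 154.6] yaw -2.98 t 49.1 open 49.6 F [ 0.1  0.  -0.9] tq [-0.08  0.03  0.01] | turn 0.0 u [0.02 0.01 5.76]
```

Emit:
send_rows(deltas=[38,0,0,1,0,38,0,0,1,0,38,0,0,1,0,38,0,0,1,0,38,0,0,0.8,0,38,0,0,0.5,0,38,0,0,0.25,0,38,0,0,0.15,0,38,0,0,0,0,38,0,0,0,0])

```text
time_s: 50.15
position: [561.3, 300.3, 13.3]
orientation: [0.0, 0.725, 0.688, 0.001]
ft_force: [-0.0, 0.2, -1.5]
opening: 49.8
finger_force: 30.0
```

Emit:
send_rows(deltas=[60,0,0,0,0,60,0,0,0,0,60,0,0,0,0,60,0,0,-0.3,0,60,0,0,-1,0,60,0,0,-1,0,60,0,0,-1,0,60,0,0,-1,0,60,0,0,-1,0,60,0,0,-0.3,0])

```text
time_s: 51.15
position: [562.0, 300.6, 155.8]
orientation: [0.001, 0.725, 0.688, 0.002]
ft_force: [-0.1, -0.5, -0.2]
opening: 60.0
finger_force: 0.0
```

```bash
python3 - <<'E'
from h import *
np.set_printoptions(suppress=True,precision=1)
S,Ks,Es=grab("scene")
print(cartons(S,Ks,Es,41)[-3:,:5]);print(cartons(S,Ks,Es)[:,:5])
go((530.2,-144.2,110),-2)
E
```

```text
[[ 562.9  301.9   87.1   50.2   38. ]
 [ 352.1 -390.2  -14.2   51.4   51. ]
 [ 469.3  261.2   87.3   51.    38.4]]
[[ 627.4 -235.6  -80.5   49.1   37.5]
 [ 537.7 -241.8   88.    49.6   37.4]
 [ 531.1 -144.5   88.    49.6   37.6]
 [ 582.7  289.3   87.1   48.9   37. ]
 [ 377.4 -384.7  -14.2   50.    49.7]
 [ 491.4  249.7   87.3   49.7   37.4]]
at [561.8 300.6 155.4] yaw -3.01 t 51.2 open 60.0 F [-0.2 -0.9  0.9] tq [-0.   0.1  0. ] | turn -0.2 u [-17.8  -0.6   1.8]
```

Placed at (562,301). Next is the carton at (530,−144).

Emit:
send_rows(deltas=[74,0,0,0,-0.2,74,-0.8,0,0,0,74,-1,-0.1,0,0,74,-1,-0.1,0,0,74,-1,-0.1,0,0,74,-1,-0.1,0,0,74,-1,-0.1,0,0,74,-1,-0.1,0,0,74,-1,0,0,0,74,-1,0,0,0])

```text
time_s: 52.2
position: [536.9, 78.8, 151.3]
orientation: [-0.001, 0.719, 0.695, -0.001]
ft_force: [0.4, 0.1, -0.7]
opening: 74.3
finger_force: 0.0
```

Emit:
send_rows(deltas=[74,-1,0,0,0,74,-1,0,0,0,74,-1,0,0,0,74,-1,0,0,0,74,-1,0,0,0,74,-1,0,0.3,0,74,-1,0,0.6,0,74,-1,0,0.6,0,74,-1,0,0.3,0,74,0,0,0,0])

```text
time_s: 53.2
position: [528.2, -146.6, 105.3]
orientation: [-0.002, 0.72, 0.694, -0.001]
ft_force: [-0.4, 0.6, 1.3]
opening: 74.1
finger_force: 0.0
```

```bash
python3 - <<'E'
from h import *
go((530.2,-144.2,35),-2)
E
```

```text
at [ 528.2 -146.6  105.3] yaw -2.16 t 53.2 open 74.1 F [-0.4  0.6  1.3] tq [-0.06  0.03 -0.01] | turn -0.03 u [0.1  0.08 2.81]
```

Emit:
send_rows(deltas=[74,0.08,0.05,0.6,0,74,0,0,0.8,0,74,0,0,0.7,0,74,0,0,0.5,0,74,0,0,0.2,0,74,0,0,0,0,38,0,0,0,0,38,0,0,0,0,38,0,0,0,0,38,0,0,0,0])

```text
time_s: 54.2
position: [531.8, -142.2, 38.0]
orientation: [0.0, 0.719, 0.695, 0.0]
ft_force: [-1.0, 0.8, 3.2]
opening: 49.8
finger_force: 30.0
```

Emit:
send_rows(deltas=[38,0,0,0,0,38,0,0,0,0,38,0,0,-0.2,0,38,0,0,-0.6,0,38,0,0,-1,0,38,0,0,-1,0,38,0,0,-1,0,38,0,0,-1,0,38,0,0,0,0.2,38,0,0,0,0])

```text
time_s: 55.2
position: [531.4, -142.1, 157.3]
orientation: [0.0, 0.726, 0.688, 0.0]
ft_force: [-0.1, 0.1, -1.7]
opening: 49.6
finger_force: 30.0
```

```bash
python3 - <<'E'
from h import *
go((556,210.4,150),-3)
E
```

```text
at [ 531.4 -142.1  157.3] yaw -3.06 t 55.2 open 49.6 F [-0.1  0.1 -1.7] tq [-0.05  0.1   0.06] | turn -0.01 u [14.13  0.25  0.29]
```

Emit:
send_rows(deltas=[38,0.6,0,0,0,38,1,0.05,0,0,38,1,0.05,0,0,38,1,0.05,0,0,38,1,0.05,0,0,38,1,0.05,0,0,38,1,0,0,0,38,1,0,0,0,38,1,0,0,0,38,1,0,0,0])

```text
time_s: 56.2
position: [549.3, 99.1, 156.2]
orientation: [-0.001, 0.725, 0.688, -0.001]
ft_force: [1.1, -0.7, -0.7]
opening: 49.3
finger_force: 30.0
```

Emit:
send_rows(deltas=[38,1,0,0,0,38,1,0,0,0,38,1,0,0,0,38,1,0,0,0,38,0.5,0,0,0,38,0,0,0,0,38,0,0,0,0])

```text
time_s: 56.9
position: [555.9, 209.2, 156.9]
orientation: [-0.0, 0.725, 0.688, -0.001]
ft_force: [-0.4, 0.0, -0.4]
opening: 49.5
finger_force: 30.0
```

```bash
python3 - <<'E'
from h import *
go((556,210.4,13),-3)
E
```

```text
at [555.9 209.2 156.9] yaw -2.99 t 56.9 open 49.5 F [-0.4  0.  -0.4] tq [-0.09  0.14  0.04] | turn 0.0 u [0.05 0.   5.76]
```

Next target after release: the carton at (536.9,−242.3), tool yaw −2.

Emit:
send_rows(deltas=[38,0.05,0,1,0,38,0,0,1,0,38,0,0,1,0,38,0,0,1,0,38,0,0,0.8,0,38,0,0,0.5,0,38,0,0,0.25,0,38,0,0,0.18,0,38,0,0,0,0,38,0,0,0,0])

```text
time_s: 57.9
position: [556.8, 210.9, 15.0]
orientation: [0.0, 0.725, 0.688, 0.0]
ft_force: [0.1, -0.4, -0.3]
opening: 49.3
finger_force: 30.0
```

Emit:
send_rows(deltas=[60,0,0,0,0,60,0,0,0,0,60,0,0,0,0,60,0,0,-0.3,0,60,0,0,-1,0,60,0,0,-1,0,60,0,0,-1,0,60,0,0,-1,0,60,0,0,-1,0,60,0,0,-0.3,-0.2])

```text
time_s: 58.9
position: [557.5, 211.1, 157.4]
orientation: [0.001, 0.719, 0.695, 0.002]
ft_force: [0.6, 0.1, 0.6]
opening: 60.0
finger_force: 0.0
```

```bash
python3 - <<'E'
from h import *
np.set_printoptions(suppress=True,precision=1)
S,Ks,Es=grab("scene")
print(cartons(S,Ks,Es,41)[:,:5]);print(cartons(S,Ks,Es)[:2,:5])
go((536.9,-242.3,110),-2)
E
```

```text
[[ 608.8 -237.1  -80.5   50.4   38.4]
 [ 516.7 -243.5   87.7   50.9   38.7]
 [ 557.9  208.7   86.7   49.7   38. ]
 [ 563.   301.8   86.6   50.2   38.1]
 [ 352.8 -390.2   28.9   51.8   51. ]]
[[ 627.3 -235.6  -80.5   49.1   37.4]
 [ 537.6 -241.9   87.7   49.6   37.7]]
at [557.4 211.1 157. ] yaw -1.88 t 59.0 open 60.1 F [-0.6  0.8  1.7] tq [-0.  0.  0.] | turn 0.02 u [-18.1  -0.2   1.9]
```

Emit:
send_rows(deltas=[74,-0.6,0,0,0,74,-1,0,0,0,74,-1,0,0,0,74,-1,0,0,0,74,-1,0,0,0,74,-1,0,0,0,74,-1,0,0,0,74,-1,0,0,0,74,-1,-0.1,0,0,74,-1,-0.1,0,0])

```text
time_s: 59.95
position: [541.6, -30.6, 152.7]
orientation: [-0.001, 0.72, 0.694, -0.001]
ft_force: [0.1, 0.1, 0.0]
opening: 74.5
finger_force: 0.0
```

Emit:
send_rows(deltas=[74,-1,0,0,0,74,-1,0,0,0,74,-1,0,0,0,74,-1,0,0,0,74,-1,0,0.3,0,74,-1,0,0.6,0,74,-1,0,0.6,0,74,-1,0,0.4,0,74,-0.5,0,0,0,74,0,0,0,0])

```text
time_s: 60.95
position: [534.6, -242.5, 106.0]
orientation: [-0.001, 0.72, 0.694, -0.0]
ft_force: [0.0, 0.5, -0.3]
opening: 73.5
finger_force: 0.0
```

Emit:
send_rows(deltas=[74,0,0,0,0])

```text
time_s: 61.05
position: [535.3, -240.9, 106.8]
orientation: [-0.0, 0.72, 0.694, 0.0]
ft_force: [1.2, 1.2, 0.9]
opening: 74.1
finger_force: 0.0
```

```bash
python3 - <<'E'
from h import *
go((536.9,-242.3,35),-2)
E
```

```text
at [ 535.3 -240.9  106.8] yaw -2.03 t 61.0 open 74.1 F [1.2 1.2 0.9] tq [-0.08  0.07 -0.06] | turn -0.01 u [-0.05  0.07  2.87]
```

Emit:
send_rows(deltas=[74,-0.06,0.06,0.6,0,74,0,0,0.8,0,74,0,0,0.7,0,74,0,0,0.5,0,74,0,0,0.25,0,74,0,0,0,0,38,0,0,0,0,38,0,0,0,0,38,0,0,0,0,38,0,0,0,0])

```text
time_s: 62.05
position: [537.2, -242.9, 36.0]
orientation: [0.0, 0.719, 0.695, 0.0]
ft_force: [-0.7, 0.0, 2.8]
opening: 49.7
finger_force: 30.0
```

Emit:
send_rows(deltas=[38,0,0,0,0,38,0,0,0,0,38,0,0,-0.2,0,38,0,0,-0.6,0,38,0,0,-1,0,38,0,0,-1,0,38,0,0,-1,0,38,0,0,-1,0,38,0,0,0,0.2,38,0,0,0,0])

```text
time_s: 63.05
position: [536.9, -242.8, 155.8]
orientation: [0.0, 0.726, 0.688, 0.0]
ft_force: [0.4, -0.8, -2.8]
opening: 49.8
finger_force: 30.0
```

```bash
python3 - <<'E'
from h import *
go((376.3,219.8,150),-3)
E
```

```text
at [ 536.9 -242.8  155.8] yaw -3.06 t 63.0 open 49.8 F [ 0.4 -0.8 -2.8] tq [-0.07  0.04  0.05] | turn -0.01 u [18.14 -7.38  0.23]
```

Emit:
send_rows(deltas=[38,0.6,-0.2,0,0,38,1,-0.4,0,0,38,1,-0.4,0,0,38,1,-0.4,0,0,38,1,-0.4,0,0,38,1,-0.4,0,0,38,1,-0.4,0,0,38,1,-0.4,0,0,38,1,-0.4,0,0,38,1,-0.4,0,0])

```text
time_s: 64.05
position: [452.9, 3.5, 154.5]
orientation: [-0.001, 0.725, 0.688, -0.001]
ft_force: [0.4, -0.6, -1.8]
opening: 49.7
finger_force: 30.0
```

Emit:
send_rows(deltas=[38,1,-0.4,0,0,38,1,-0.4,0,0,38,1,-0.4,0,0,38,1,-0.4,0,0,38,1,-0.4,0,0,38,1,-0.4,0,0,38,1,-0.4,0,0,38,1,-0.4,0,0,38,0.5,-0.35,0,0,38,0,0,0,0])

```text
time_s: 65.05
position: [375.1, 219.7, 154.5]
orientation: [-0.001, 0.725, 0.689, -0.001]
ft_force: [0.4, -0.3, -0.0]
opening: 49.6
finger_force: 30.0
```

Emit:
send_rows(deltas=[38,0,0,0,0])

```text
time_s: 65.15
position: [376.4, 218.5, 154.9]
orientation: [-0.0, 0.725, 0.689, -0.001]
ft_force: [0.6, -0.3, -2.3]
opening: 49.6
finger_force: 30.0
```

```bash
python3 - <<'E'
from h import *
go((376.3,219.8,11),-3)
E
```

```text
at [376.4 218.5 154.9] yaw -2.95 t 65.2 open 49.6 F [ 0.6 -0.3 -2.3] tq [-0.06  0.03 -0.  ] | turn 0.01 u [ 0.05 -0.01  5.76]
```

Emit:
send_rows(deltas=[38,0.05,0,1,0,38,0,0,1,0,38,0,0,1,0,38,0,0,1,0,38,0,0,0.8,0,38,0,0,0.5,0,38,0,0,0.25,0,38,0,0,0.18,0,38,0,0,0,0,38,0,0,0,0])

```text
time_s: 66.15
position: [377.6, 220.0, 12.7]
orientation: [0.0, 0.726, 0.688, 0.0]
ft_force: [-0.4, 0.6, -1.5]
opening: 49.5
finger_force: 30.0
```

Emit:
send_rows(deltas=[58,0,0,0,0,58,0,0,0,0,58,0,0,0,0,58,0,0,-0.3,0,58,0,0,-1,0,58,0,0,-1,0,58,0,0,-1,0,58,0,0,-1,-0.8,58,0,0,-1,-0.8,58,0,0,-0.3,-0.8])

```text
time_s: 67.15
position: [378.2, 220.4, 155.2]
orientation: [0.001, 0.648, 0.761, 0.002]
ft_force: [1.1, -0.4, -0.8]
opening: 58.0
finger_force: 0.0
```

```bash
python3 - <<'E'
from h import *
np.set_printoptions(suppress=True,precision=1)
S,Ks,Es=grab("scene")
print(cartons(S,Ks,Es,41)[:,:5]);print(cartons(S,Ks,Es)[:1,:5])
go((626,-235.4,110),9.4)
E
```

```text
[[ 608.8 -237.1  -80.6   50.4   38.4]
 [ 557.9  208.7   86.7   49.7   37.6]
 [ 563.   301.8   86.6   50.2   38.1]
 [ 352.8 -390.2   28.9   51.8   51. ]
 [ 469.2  261.5   86.7   50.4   38.3]
 [ 379.2  221.2   86.7   50.3   38.7]]
[[ 627.4 -235.6  -80.6   49.1   37.4]]
at [378.3 220.5 155.2] yaw 9.39 t 67.2 open 57.8 F [1.1 0.7 1.5] tq [-0.  0.  0.] | turn -0.0 u [-19.6   6.8   1.8]
```

Emit:
send_rows(deltas=[74,-0.6,0.1,0,0,74,-1,0.35,0,0,74,-1,0.35,0,0,74,-1,0.35,0,0,74,-1,0.35,0,0,74,-1,0.35,0,0,74,-1,0.35,0,0,74,-1,0.35,0,0,74,-1,0.35,0,0,74,-1,0.35,0,0])

```text
time_s: 68.2
position: [495.2, -5.4, 152.2]
orientation: [-0.0, 0.65, 0.76, -0.0]
ft_force: [0.0, 0.5, -1.0]
opening: 74.0
finger_force: 0.0
```

Emit:
send_rows(deltas=[74,-1,0.35,0,0,74,-1,0.35,0,0,74,-1,0.35,0,0,74,-1,0.35,0,0,74,-1,0.35,0,0,74,-1,0.35,0,0,74,-1,0.35,0.3,0,74,-1,0.35,0.6,0,74,-1,0.35,0.6,0,74,-1,0.35,0.3,0])

```text
time_s: 69.2
position: [620.1, -238.3, 105.6]
orientation: [-0.001, 0.65, 0.76, -0.0]
ft_force: [-0.3, -0.9, 0.8]
opening: 73.8
finger_force: 0.0
```

Emit:
send_rows(deltas=[74,0,0,0,0,74,0,0,0,0])

```text
time_s: 69.4
position: [620.1, -237.5, 106.9]
orientation: [-0.001, 0.65, 0.76, -0.0]
ft_force: [0.7, -0.3, 0.0]
opening: 74.1
finger_force: 0.0
```

```bash
python3 - <<'E'
from h import *
go((626,-235.4,35),9.4)
E
```

```text
at [ 620.1 -237.5  106.9] yaw 8.9 t 69.4 open 74.1 F [ 0.7 -0.3  0. ] tq [-0.06  0.05  0.  ] | turn -0.1 u [0.04 0.25 2.87]
```

Emit:
send_rows(deltas=[74,0.04,0.22,0.6,-0.1,74,0,0,0.8,0,74,0,0,0.7,0,74,0,0,0.5,0,74,0,0,0.25,0,74,0,0,0,0,38,0,0,0,0,38,0,0,0,0,38,0,0,0,0,38,0,0,0,0])

```text
time_s: 70.4
position: [626.1, -235.9, 36.6]
orientation: [0.0, 0.646, 0.763, 0.0]
ft_force: [0.2, 0.4, 1.0]
opening: 49.6
finger_force: 30.0
```

Emit:
send_rows(deltas=[38,0,0,0,0,38,0,0,0,0,38,0,0,-0.2,0,38,0,0,-0.6,0,38,0,0,-1,0,38,0,0,-1,0,38,0,0,-1,0.8,38,0,0,-1,0.8,38,0,0,0,0.9,38,0,0,0,0])

```text
time_s: 71.4
position: [626.0, -235.9, 157.6]
orientation: [0.001, 0.726, 0.688, 0.0]
ft_force: [0.1, 0.4, -2.0]
opening: 49.5
finger_force: 30.0
```

```bash
python3 - <<'E'
from h import *
go((381,309.6,150),-3)
E
```

```text
at [ 626.  -235.9  157.6] yaw -3.08 t 71.4 open 49.5 F [ 0.1  0.4 -2. ] tq [-0.04  0.05 -0.  ] | turn -0.02 u [ 21.28 -10.93   0.3 ]
```

Emit:
send_rows(deltas=[38,0.6,-0.2,0,0,38,1,-0.5,0,0,38,1,-0.5,0,0,38,1,-0.5,0,0,38,1,-0.5,0,0,38,1,-0.5,0,0,38,1,-0.5,0,0,38,1,-0.5,0,0,38,1,-0.5,0,0,38,1,-0.5,0,0])

```text
time_s: 72.4
position: [519.4, 11.8, 155.6]
orientation: [-0.001, 0.725, 0.689, -0.0]
ft_force: [0.9, -0.4, -2.0]
opening: 49.7
finger_force: 30.0
```

Emit:
send_rows(deltas=[38,1,-0.5,0,0,38,1,-0.5,0,0,38,1,-0.5,0,0,38,1,-0.5,0,0,38,1,-0.5,0,0,38,1,-0.5,0,0,38,1,-0.5,0,0,38,1,-0.5,0,0,38,1,-0.5,0,0,38,1,-0.5,0,0])

```text
time_s: 73.4
position: [407.5, 267.4, 155.7]
orientation: [-0.0, 0.725, 0.689, -0.001]
ft_force: [0.5, 0.5, -1.0]
opening: 49.9
finger_force: 30.0
```

Emit:
send_rows(deltas=[38,1,-0.5,0,0,38,0.68,-0.7,0,0,38,0,0,0,0,38,0,0,0,0])

```text
time_s: 73.8
position: [380.7, 309.8, 155.8]
orientation: [-0.0, 0.725, 0.689, -0.0]
ft_force: [0.3, -0.6, -1.3]
opening: 49.7
finger_force: 30.0
```

```bash
python3 - <<'E'
from h import *
go((381,309.6,12),-3)
E
```

```text
at [380.7 309.8 155.8] yaw -2.86 t 73.8 open 49.7 F [ 0.3 -0.6 -1.3] tq [-0.05  0.07  0.01] | turn 0.03 u [-0.01  0.01  5.75]
```

Emit:
send_rows(deltas=[38,0,0,1,0,38,0,0,1,0,38,0,0,1,0,38,0,0,1,0,38,0,0,0.8,0,38,0,0,0.5,0,38,0,0,0.25,0,38,0,0,0.18,0,38,0,0,0,0,38,0,0,0,0])

```text
time_s: 74.8
position: [382.0, 310.0, 13.4]
orientation: [0.0, 0.725, 0.688, 0.0]
ft_force: [0.7, 0.3, -1.7]
opening: 49.5
finger_force: 30.0
```

Emit:
send_rows(deltas=[58,0,0,0,0,58,0,0,0,0,58,0,0,0,0,58,0,0,-0.3,0,58,0,0,-1,0,58,0,0,-1,0,58,0,0,-1,0,58,0,0,-1,0,58,0,0,-1,0,58,0,0,-1,0])

```text
time_s: 75.8
position: [381.5, 309.7, 172.0]
orientation: [0.0, 0.725, 0.688, 0.0]
ft_force: [0.1, 0.6, -0.1]
opening: 57.9
finger_force: 0.0
```

Emit:
send_rows(deltas=[58,0,-0.5,-1,0,58,0.8,-0.8,0,0,58,1,-0.5,0,0,58,1,-0.5,0,0,58,1,-0.5,0,0,58,1,-0.5,0,0,58,1,-0.5,0,0,58,0.5,0,0,0,58,0,0,0,0,58,0,0,0,0])

```text
time_s: 76.8
position: [295.4, 471.4, 195.3]
orientation: [0.0, 0.726, 0.688, -0.0]
ft_force: [-0.8, 0.1, -0.8]
opening: 57.8
finger_force: 0.0
```

```bash
python3 - <<'E'
from h import *
np.set_printoptions(suppress=True,precision=1)
S,Ks,Es=grab("scene");T,Kt,Et=grab("top")
go((381,309.6,12),-3)
print(cartons(S,Ks,Es,41)[:,:5]);print(cartons(S,Ks,Es)[:,:5])
a=cv2.resize(S[100:280,70:450],None,fx=2.1,fy=2.1,interpolation=cv2.INTER_CUBIC)
b=cv2.resize(S[165:235,75:280],None,fx=3.89,fy=3.0,interpolation=cv2.INTER_CUBIC)
cv2.imwrite("pics/f.png",np.vstack([a,b[:,:a.shape[1]]])[:600,:798]);cv2.imwrite("pics/ftop.png",T)
E
```

```text
at [295.5 471.2 195.4] yaw -3.07 t 76.9 open 58.3 F [-0.3 -0.1 -0.6] tq [-0.1  0.1 -0. ] | turn -0.01 u [-6.3  3.8  7.3]
[[ 558.   208.6   86.7   49.9   37.8]
 [ 563.   301.7   87.1   50.5   37.9]
 [ 352.2 -390.1   75.8   51.7   51.4]
 [ 469.2  261.5   86.7   50.4   38.3]
 [ 379.2  221.1   86.6   50.2   38.7]
 [ 383.5  310.8   87.2   50.6   38.6]]
[[ 577.9  198.5   86.7   48.6   36.9]
 [ 582.7  289.2   87.1   49.2   36.9]
 [ 377.4 -384.6   75.8   50.4   50. ]
 [ 491.4  250.    86.7   49.1   37.3]
 [ 403.7  210.7   86.6   48.9   37.7]
 [ 408.   298.    87.2   49.3   37.6]]Traceback (most recent call last):
  File "<stdin>", line 8, in <module>
    return _nx.concatenate(arrs, 0, dtype=dtype, casting=casting)
           ~~~~~~~~~~~~~~~^^^^^^^^^^^^^^^^^^^^^^^^^^^^^^^^^^^^^^^
ValueError: all the input array dimensions except for the concatenation axis must match exactly, but along dimension 1, the array at index 0 has size 798 and the array at index 1 has size 797
```

```bash
python3 - <<'E'
from h import *
S,Ks,Es=grab("scene");S0=cv2.imread("pics/scene0.png")
for I in(S0,S):
    m=(cv2.resize(I[172:194,225:247],None,fx=6,fy=6,interpolation=cv2.INTER_CUBIC).max(2)<60).astype(np.uint8)
    n,l,s,c=cv2.connectedComponentsWithStats(m);i=1+np.argmax(s[1:,4]);print(c[i]/6+[225,172],s[i]/6)
a=cv2.resize(S[100:280,70:450],None,fx=2.1,fy=2.1,interpolation=cv2.INTER_CUBIC)
b=cv2.resize(S[165:235,75:280],(798,220),interpolation=cv2.INTER_CUBIC)
cv2.imwrite("pics/f.png",np.vstack([a,b]))
E
```

```text
[235.22241153 184.36343381] [  4.16666667   6.5         12.5         12.         635.83333333]
[235.27080083 184.22776911] [  4.           6.5         13.          11.83333333 641.        ]
```

View pics/f.png

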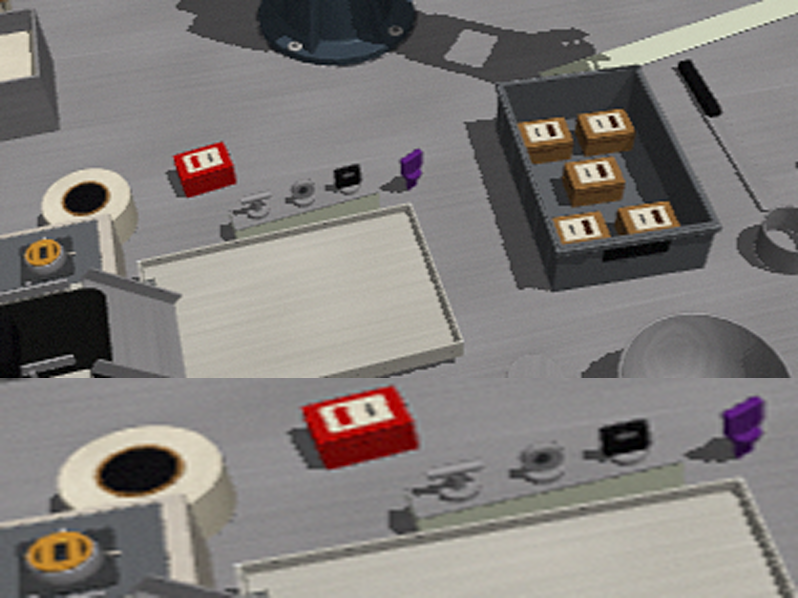

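The tray is empty, and all five cartons lie flat with labels up in the tote. The key is back at its starting pixels (0.14 px off), the switch slot is at off, and the other keys and bystanders haven't moved. Handing in.

```bash
python3 -c "
from station import manip
print(manip.job_done())"
```

```text
the job is handed in; nothing more can be done
None
```

The job is handed in with the labeller switched off, all five cartons flat and label up in the tote, and the key back fully down in its stand slot, as the last camera check showed; the hand-in returned no verdict.

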